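# Load the sample reader and hold its recessed reset button

### The job

Slide the blue tray with its two cuvettes fully home into the bay of the white sample reader, so that its white front plate sits flush against the housing, and let go of it. Then take the orange-handled stylus out of its stand, reach down through the yellow-ringed opening in the reader's top and push the recessed red reset button fully down; finish while still gripping the stylus and holding the button down with it. Keep the cuvettes standing in the tray and leave the white timer where it is.

Things in the scene. Friction and masses are not known exactly. Their poses are not given: they have to be found in the camera images.
- reader: Sample reader fixed on the worktop, white front part, grey rear part, 140 (x) x 90 (y) x 72 mm high. Origin at the centre of its footprint, on the worktop; z up. Its bay opens on its -x face (x = -70 mm); the tray goes in along its +x. Tray home: its front plate touches the -x face, its origin is at x = -30, y = 0 mm in this frame and the x axes agree.
- bay_mouth (a point): Centre of the bay opening's lower edge, on the reader's -x face, at worktop height; axes as the reader's. The bay is open at the bottom (the tray slides on the worktop), 58 mm wide, 60 mm high, 85 mm deep.
- aperture (a point): Centre of the round opening (17 mm across, yellow ring) in the reader's top, at the top surface, 72 mm above the worktop. A straight vertical well 32 mm deep; in it the red button, 13 mm across, its top 24 mm below the opening when not pressed. 42.5 mm from the reader's origin along +x.
- button (a joint): Travel of the red reset button: 0 = out, 0.005 m = fully down. It springs back; about 1 N starts it moving and about 5 N holds it fully down.
- tray: Loose blue cuvette tray, 0.25 kg. Origin on its underside, at the middle of the blue body, which is 80 mm (x) x 50 mm (y) x 24 mm, with a tapered nose at +x. White front plate at its -x end (x = -46 to -40 mm), 74 mm wide (y), top 56 mm above the worktop. Black upright handle beyond it, see tray_handle. Three square wells in a row; two hold cuvettes.
- tray_handle (a point): Middle of the tray's black upright handle at 40 mm above the worktop, 61 mm from the tray's origin along its -x. The handle is 12 mm thick (y), 32 mm long (x), its top 62 mm above the worktop: grip it from above across its thickness, fingers either side in y. Axes as the tray's.
- sample_1: Clear cuvette 12 x 12 x 45 mm, loose in the tray's well nearest the handle (x = -26 mm in the tray). Origin at the centre of its underside, 4 mm above the tray's underside; z up along it.
- sample_2: The same, in the middle well (x = -5 mm).
- stand: Aluminium stylus stand fixed on the worktop, 50 x 50 x 58 mm on a black 60 mm foot, with a 9 mm square hole down its middle. Origin at the centre of its underside.
- stylus_grip (a point): Middle of the stylus's round orange handle (16 mm across, 70 mm long along the stylus's z, which points from tip to handle). The stylus stands upright in the stand, collar (22 mm across) on the stand's top; the handle spans 62 to 132 mm above the worktop and this point is at 97 mm. Lift it straight up by 60 mm to free it. Mass 50 g.
- stylus_tip (a point): Rounded lower end of the stylus's steel shaft (7 mm across, 55 mm long), 94 mm below stylus_grip along the stylus's z; 3 mm above the worktop while in the stand.
- stylus: The stylus itself; origin at its tip, z from tip to handle; 129 mm long.
- timer: White bench timer, 32 x 66 x 62 mm, loose bystander behind the work. Origin at the centre of its underside.
Mind the look-alikes: they are no part of the job. There is more than one size of the stylus; the job needs the middle-sized.

How it is judged:
By the outcome, as a careful person would: the job done as asked, in the order asked, and still so for the second after the job is handed in, while the arm keeps its last pose, push and grip.
It also fails if it takes over 51 s, if anything falls off the work surface, if the arm or the gripper's body presses on something with over 40 N, if the wrist force passes 120 N, or if a joint passes its speed limit or range.

### The arm

A 7-joint arm with a two-finger parallel gripper is mounted at the origin on a cart in front of the work surface, level with it; the furniture and walls round the work are solid. World frame = base frame: x ahead of the robot, y to its left, z up, the work surface at z = 0. Lengths are in mm, angles in degrees, forces in N, time in s.
With the tool pointing down it reaches from about 425 to 875 mm from the base axis. Payload 9.9 kg.
Tool frame: the origin (TCP) lies at the very end of the fingers, on their centre line; the grasp point (between the pads) lies 19 mm behind it; z points along the fingers, y is the direction in which the jaws open and shut (so a half turn about z gives the same grasp; the last joint's range is limited). The gripper opens to 85 mm and grips with 20 to 120 N. Pads are 22 mm wide; open, the fingers measure 114 mm over their backs; the gripper's body (76 mm by 85 mm) begins 54 mm behind the grasp point. The pads swing forward as they close: fully open they stand 13 mm farther back than shut.
Start: joints at [66.417, 32.985, 1.427, 82.34, -0.859, 64.687, -3.237], TCP at [217.328, -639.06, 231.289] pointing down, gripper open.
Joint ranges: [-157.87, 157.87], [-19.46, 123.44], [-87.15, 90], [11.01, 140.99], [-62.26, 242.26], [9.8, 113.94], [-161.44, 161.44]. Speed limits (degrees/s): [127.2, 127.2, 172.46, 172.46, 180, 180, 180].

### API

Orientations are given as [roll, pitch, yaw] about the fixed x, y, z axes, in that order (R = Rz(yaw) Ry(pitch) Rx(roll)).
In Python, from rig import get_obs, read_camera, close_job gives the robot as it stands.
- The arm moves only by the tool play_rows, never from a script. Its argument "motion" is a list of rows, each a list of 3 entries, a list of its own where there are three numbers: the closure, from 0 (fully open) to 1 (shut), then the shift along the world's x, y, z in m, then the turn, a rotation vector about the world's x, y, z in degrees. A call has exactly 10 rows; each row shifts and turns the pose as measured when the row begins; what a row does not reach is not made up. A row lasts 1/10 s, in which the tool goes at most 50 mm and 8.59 degrees, less where a joint would pass 70% of its speed; a pose out of reach is approached as far as the arm can. A call is refused whole if a number of a shift passes 0.05 or a number of a turn 8.59, either way. A call with a gripper value outside its range is refused whole. The fingers move at their own pace and stop on an object; the grip force is fixed at half the most. Time passes only in rows, so rows that do not move let the fingers close, or fill a call up. It gives the time, the measured TCP pose, the force and the opening at its end, in the units of the state.
- get_obs(): the state, without advancing time (a new reading comes with each control period).
- read_camera(name): name is "scene" or "top" or "wrist"; returns a dict with "image" (420x560x3 uint8, red, green, blue), "camera_matrix" (3x3 intrinsics, pixels), "T" (4x4, takes a point from camera to world coordinates); the wrist camera has in their place "T_tool_cam" (4x4, takes a point from camera to tool coordinates, whose origin is the TCP and whose axes are the flange's). Camera axes: x right, y down, z forward; pixel columns grow to the right and rows downward; lengths in mm; the calibration is good to about 2 mm. The wrist camera is an equidistant fisheye: a pixel r from the principal point sees the ray r / f radians off the axis. A picture is of the moment at which its call begins: read the wrist's pose just before it. There is no depth.
- close_job(): hands the job in, once; it reports no verdict.
The state is a dict: "time_s": time; "qpos": joint angles; "qvel": joint speeds; "joint_torque": joint torques, N m; "eef_pos": TCP position; "tcp_rot": TCP orientation; "ft_force": force on the tool from outside, world axes, zero at the start; "moment": the same for the moment, N m; "gripper_width": opening from 0.0 (shut) to 1.0 (fully open).
Only numpy, scipy, OpenCV 4.12 (cv2) and the standard library are available. Lean on these libraries where they do the work, as an engineer would, in place of code of your own. Each camera call takes 0.05 s, during which the arm holds its last target.

## Working session

There is one attempt and no reset: what is moved stays moved. The work goes in short steps, Python scripts to look and compute and a tool call to move; the robot and the scene stay as the last step left them, time stands still between calls to the robot, and variables do not carry over. Pictures are saved under pics/ and viewed, and the job is handed in when it is done.

Besides the shell and the picture viewer there is one more tool, called after "Call:" as name([rows], argument=value, ...), one row to a line, values as JSON. play_rows: Moves the arm, as the interface text tells. Its arguments: {"type":"object","properties":{"motion":{"type":"array"}},"required":["motion"]}

```bash
ls; mkdir -p pics; python3 - <<'E'
from rig import *
import cv2,numpy as np
o=get_obs();print(o)
for n in("scene","top","wrist"):
    r=read_camera(n);cv2.imwrite(f"pics/{n}0.png",r["image"][:,:,::-1])
    print(n,{k:np.round(v,4).tolist() for k,v in r.items() if k!="image"})
E
```

```text
pics
{'time_s': 0.0, 'qpos': array([66.41714368, 33.03461929,  1.42245914, 82.38684304, -0.85994417,
       64.6877674 , -3.23545704]), 'qvel': array([-0.04835389, -0.04855313, -0.10801142, -0.08403717, -0.0634901 ,
       -0.08533605, -0.02007139]), 'joint_torque': array([-7.77700438e-05, -7.65785766e+01,  2.25022405e+00, -2.85964805e+01,
        1.52257900e-02,  1.28623736e-02, -4.54622614e-05]), 'eef_pos': array([ 217.18897673, -638.61006222,  230.41677294]), 'tcp_rot': array([-1.79901414e+02,  4.21992014e-03,  1.87857944e+01]), 'ft_force': array([-0.62469519, -0.36123975, -0.64829645]), 'moment': array([-0.04088788, -0.03049095,  0.0471852 ]), 'gripper_width': 1.001344839428808}
scene {'camera_matrix': [[425.9237, 0.0, 271.9139], [0.0, 425.9237, 206.2818], [0.0, 0.0, 1.0]], 'T': [[-0.5355, -0.3494, 0.7689, -67.8035], [-0.8445, 0.2258, -0.4856, 619.6737], [-0.004, -0.9094, -0.416, 446.9659], [0.0, 0.0, 0.0, 1.0]]}
top {'camera_matrix': [[449.4954, 0.0, 282.8601], [0.0, 449.4954, 211.3249], [0.0, 0.0, 1.0]], 'T': [[0.0202, -0.9882, 0.1521, 448.973], [-0.9994, -0.0241, -0.0239, 216.2091], [0.0273, -0.1516, -0.9881, 1034.8053], [0.0, 0.0, 0.0, 1.0]]}
wrist {'camera_matrix': [[325.1923, 0.0, 273.0306], [0.0, 325.1923, 208.2413], [0.0, 0.0, 1.0]], 'T_tool_cam': [[0.0004, -0.9485, -0.3169, 82.6962], [1.0, 0.0003, 0.0003, 0.9902], [-0.0002, -0.3169, 0.9485, -143.7272], [0.0, 0.0, 0.0, 1.0]]}
```

View pics/scene0.png

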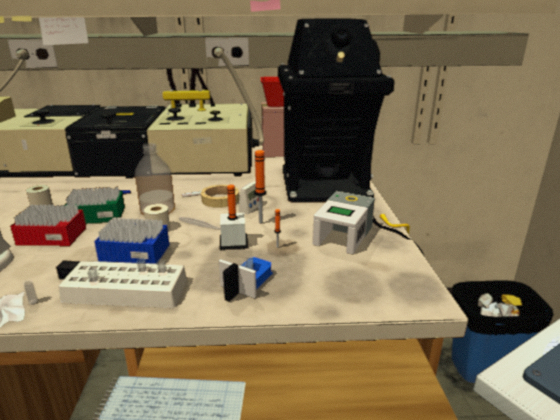

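View pics/top0.png

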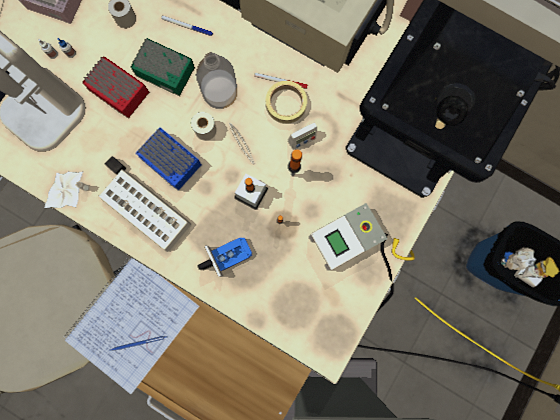

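View pics/wrist0.png

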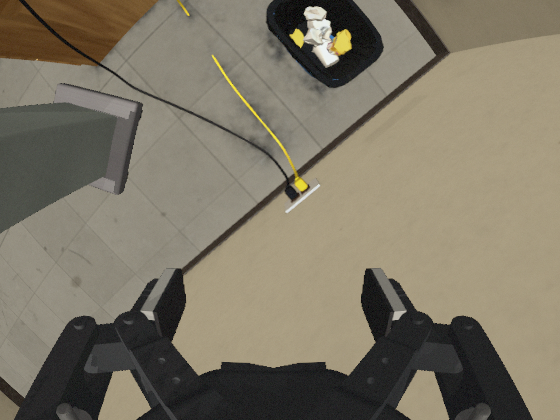

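The top view shows the tray at about (230,255), the reader at (349,238), the stand with the middle stylus at (250,190), and the timer at (303,135). The big decoy stylus is at (296,160) and the small one at (280,219). I'll enlarge these areas and start measuring.

```bash
cat > h.py <<'E'
import numpy as np,cv2
from scipy.spatial.transform import Rotation as R
from rig import *
def Ttool(o):
    T=np.eye(4);T[:3,:3]=R.from_euler('xyz',o['tcp_rot'],degrees=True).as_matrix();T[:3,3]=o['eef_pos'];return T
def shot(n):
    o=get_obs();r=read_camera(n)
    r['Tw']=r['T'] if n!='wrist' else Ttool(o)@r['T_tool_cam'];r['fish']=n=='wrist';return r
def ray(r,px):
    K=r['camera_matrix'];x=(px[0]-K[0,2])/K[0,0];y=(px[1]-K[1,2])/K[1,1]
    if r['fish']:
        t=np.hypot(x,y);d=np.array([x/t*np.sin(t),y/t*np.sin(t),np.cos(t)]) if t>1e-9 else np.array([0,0,1.])
    else: d=np.array([x,y,1.]);d/=np.linalg.norm(d)
    return r['Tw'][:3,3],r['Tw'][:3,:3]@d
def onz(r,px,z):
    p,d=ray(r,px);return p+d*(z-p[2])/d[2]
def proj(r,P):
    c=np.linalg.inv(r['Tw'])@np.append(P,1);K=r['camera_matrix']
    if r['fish']:
        rr=np.hypot(c[0],c[1]);t=np.arctan2(rr,c[2]);u=t*c[:2]/rr
    else:u=c[:2]/c[2]
    return np.array([K[0,0]*u[0]+K[0,2],K[1,1]*u[1]+K[1,2]])
def meet(a,b):
    (p,d),(q,e)=a,b
    s=np.linalg.lstsq(np.c_[d,-e],q-p,rcond=None)[0];A=p+d*s[0];B=q+e*s[1]
    return (A+B)/2,np.linalg.norm(A-B)
E
python3 - <<'E'
from h import *
t=shot('top');np.save('pics/x.npy',0)
im=t['image'];c=im[120:285,190:400,::-1]
cv2.imwrite('pics/topc.png',cv2.resize(c,None,fx=3.6,fy=3.6,interpolation=cv2.INTER_CUBIC))
s=shot('scene');c=s['image'][140:310,200:400,::-1]
cv2.imwrite('pics/scc.png',cv2.resize(c,None,fx=3.5,fy=3.5,interpolation=cv2.INTER_CUBIC))
for n,p,z in [('stand',(250,190),58),('tray',(230,255),24),('reader',(349,238),72),('apert',(366,227),72)]:print(n,onz(t,p,z).round(0))
E
```

```text
stand [645. 266.  58.]
tray [503. 308.  24.]
reader [543.  49.  72.]
apert [567.  12.  72.]
```

View pics/topc.png

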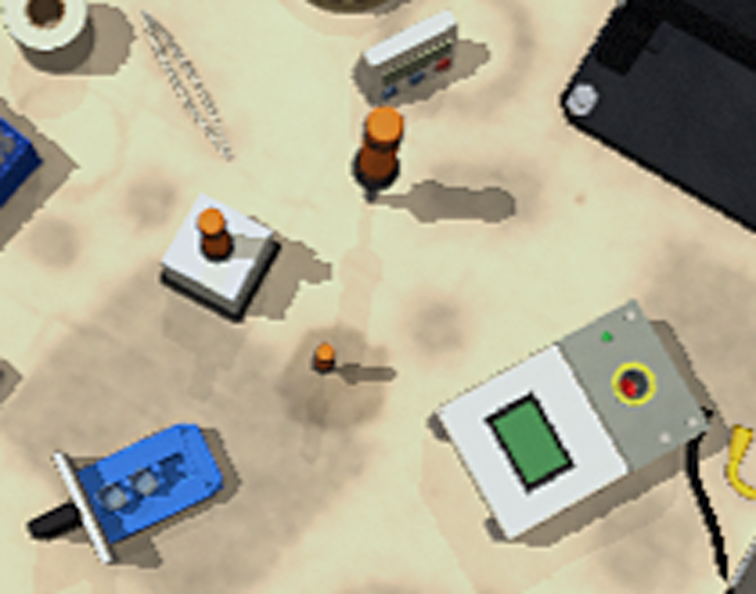

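View pics/scc.png

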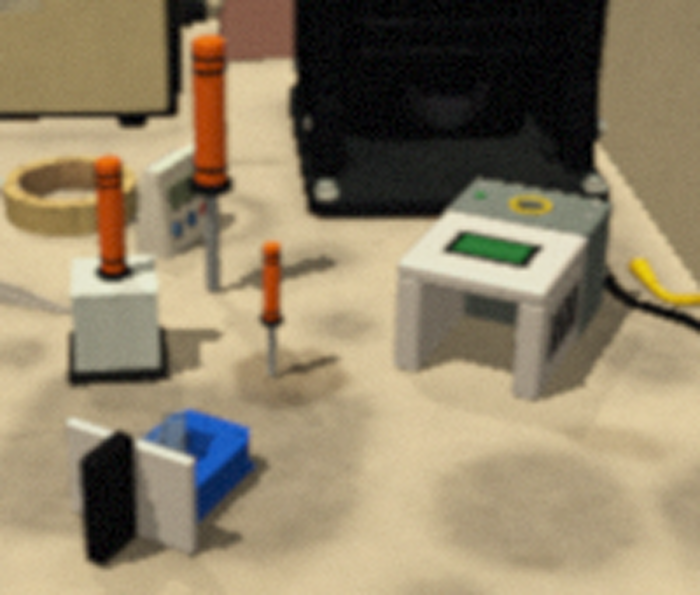

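```bash
python3 - <<'E'
from h import *
t=shot('top');s=shot('scene')
T=lambda x,y:(190+(x-1.3)/3.6,120+(y-1.3)/3.6); S=lambda x,y:(200+(x-1.25)/3.5,140+(y-1.25)/3.5)
C=[onz(t,T(*p),72)[:2] for p in[(437,412),(633,300),(710,425),(510,538)]]
C=np.array(C);print('reader c',C.mean(0).round(1))
d=(C[1]+C[2]-C[0]-C[3])/2;print('reader x dir len',np.linalg.norm(d),np.degrees(np.arctan2(d[1],d[0])))
w=(C[0]+C[1]-C[2]-C[3])/2;print(np.linalg.norm(w))
A=onz(t,T(634,384),72);print('ap',A)
print('ap2v',meet(ray(t,T(634,384)),ray(s,S(531,205))))
P=[onz(t,T(*p),56) for p in[(60,456),(108,560)]];print('plate',P,np.linalg.norm(P[0]-P[1]));q=P[0]-P[1];print(np.degrees(np.arctan2(q[1],q[0]))-90)
print('plate ends',meet(ray(t,T(60,456)),ray(s,S(70,422))),meet(ray(t,T(108,560)),ray(s,S(193,460))))
print('handle',[onz(t,T(*p),62) for p in[(32,525),(80,507)]])
print('handle far top 2v',meet(ray(t,T(32,525)),ray(s,S(88,460))))
print('stylus top',meet(ray(t,T(211,220)),ray(s,S(109,160))))
print('stand c',onz(t,T(218,247),58))
print('timer',onz(t,T(410,50),62))
E
```

```text
reader c [547.4  49.5]
reader x dir len 138.5765910314164 -59.45517870638147
87.02611139185933
ap [568.76812989  12.5390776   72.        ]
ap2v (array([568.21289847,  11.62174617,  71.21622852]), np.float64(1.9851280084418501))
plate [array([518.94043577, 356.93586972,  56.        ]), array([457.56542105, 325.56587766,  56.        ])] 68.92727205748068
-62.927520003625666
plate ends (array([519.13500741, 357.33332057,  52.94185253]), np.float64(0.0959557808978647)) (array([456.75105936, 324.55286667,  53.49270539]), np.float64(3.0652639452783683))
handle [array([477.17307378, 370.75757052,  62.        ]), array([488.41877089, 342.81494362,  62.        ])]
handle far top 2v (array([476.52270696, 369.98597857,  58.71332642]), np.float64(2.952602171543039))
stylus top (array([649.46351634, 265.63055985, 129.87682836]), np.float64(2.4932347767541607))
stand c [649.25739779 265.88552177  58.        ]
timer [777.20007009 149.68078367  62.        ]
```

Reader centre is about (547,49) with yaw near -60°; the tray handle is near (482,355) with yaw near -63°. I'll move over the tray with the tool at yaw 117.

Call:
play_rows([
  [0,[0.03,0.037,0.005],[0,0,8.5]],
  [0,[0.03,0.037,0.005],[0,0,8.5]],
  [0,[0.03,0.037,0.005],[0,0,8.5]],
  [0,[0.03,0.037,0.005],[0,0,8.5]],
  [0,[0.03,0.037,0.005],[0,0,8.5]],
  [0,[0.03,0.037,0.005],[0,0,8.5]],
  [0,[0.03,0.037,0.005],[0,0,8.5]],
  [0,[0.03,0.037,0.005],[0,0,8.5]],
  [0,[0.03,0.037,0.005],[0,0,8.5]],
  [0,[0.03,0.037,0.005],[0,0,8.5]],
])

```text
time_s: 1.35
eef_pos: [518.0, -260.2, 282.8]
tcp_rot: [179.9, 0.5, 104.4]
ft_force: [0.6, -0.5, -0.8]
gripper_width: 1.001
```

Call:
play_rows([
  [0,[0.004,0.049,0],[0,0,1.3]],
  [0,[0.004,0.049,0],[0,0,1.3]],
  [0,[0.004,0.049,0],[0,0,1.3]],
  [0,[0.002,0.049,0],[0,0,1.3]],
  [0,[0,0.049,0],[0,0,1.3]],
  [0,[-0.002,0.049,0],[0,0,1.3]],
  [0,[-0.003,0.049,0],[0,0,1.3]],
  [0,[-0.003,0.049,0],[0,0,1.3]],
  [0,[-0.005,0.049,0],[0,0,1.3]],
  [0,[-0.006,0.049,0],[0,0,1.3]],
])

```text
time_s: 2.35
eef_pos: [515.6, 238.2, 284.6]
tcp_rot: [179.5, 0.7, 118.0]
ft_force: [1.5, 0.0, 0.6]
gripper_width: 0.998
```

```bash
python3 - <<'E'
from h import *
o=get_obs();print(o['eef_pos'],o['tcp_rot'],o['qpos'])
r=shot('wrist');cv2.imwrite('pics/w1.png',r['image'][:,:,::-1])
for P in [(547,49,72),(568,12,72),(532,75,0),(487,341,56)]:print(proj(r,P))
E
```

```text
[515.59182128 238.22181075 284.63557718] [179.49447212   0.66886876 118.04437269] [ -6.43758719  23.53246491 -34.80144078  93.87295999  15.17574481
  66.81426046 -16.90386567]
[225.34075167 306.6603389 ]
[228.41673211 330.30798166]
[229.04154652 262.10086304]
[290.98950687  80.27138846]
```

View pics/w1.png

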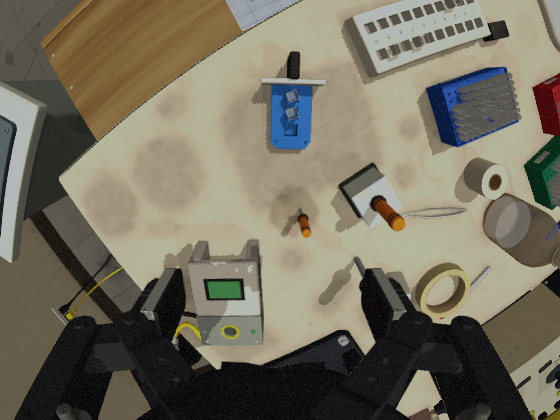

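This view has everything: tray at (290,110), reader at (228,290), aperture at (231,332), and stand at (370,195). I'll zoom in.

```bash
python3 - <<'E'
from h import *
import pickle
r=shot('wrist');pickle.dump(r,open('w1.pkl','wb'))
im=r['image'][:,:,::-1]
cv2.imwrite('pics/w1a.png',cv2.resize(im[40:160,240:340],None,fx=5,fy=5,interpolation=cv2.INTER_CUBIC))
cv2.imwrite('pics/w1b.png',cv2.resize(im[230:350,170:280],None,fx=5,fy=5,interpolation=cv2.INTER_CUBIC))
E
```

```text
(no output)
```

View pics/w1a.png

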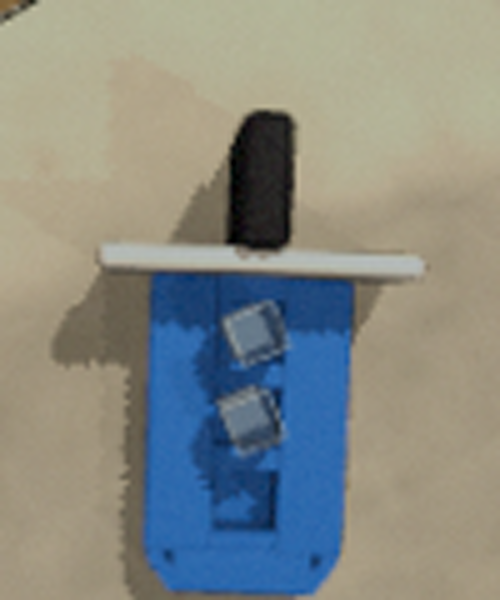

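View pics/w1b.png

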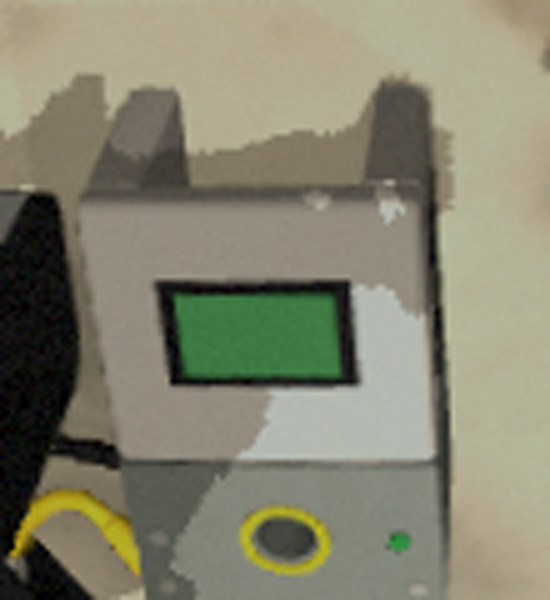

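```bash
python3 - <<'E'
from h import *
import pickle
r=pickle.load(open('w1.pkl','rb'));t=shot('top')
A=lambda x,y:(240+(x-2)/5,40+(y-2)/5);B=lambda x,y:(170+(x-2)/5,230+(y-2)/5)
T=lambda x,y:(190+(x-1.3)/3.6,120+(y-1.3)/3.6)
ang=lambda v:np.degrees(np.arctan2(v[1],v[0]))
f1,f2=onz(r,B(80,197),72),onz(r,B(420,190),72);print('front',f1,f2,np.linalg.norm(f1-f2),ang(f2-f1)-90, (f1+f2)/2)
ap=onz(r,B(286,540),72);print('ap',ap);print('ap 2v',meet(ray(r,B(286,540)),ray(t,T(634,384))))
m=(f1+f2)/2;print('axis from mid-front to ap',ang(ap-m),np.linalg.norm(ap-m))
p1,p2=onz(r,A(102,256),56),onz(r,A(425,268),56);print('plate',p1,p2,np.linalg.norm(p1-p2),ang(p2-p1)-90,(p1+p2)/2)
print('plate2v',meet(ray(r,A(102,256)),ray(t,T(60,456))) ,meet(ray(r,A(425,268)),ray(t,T(108,560))))
h1,h2=onz(r,A(268,112),62),onz(r,A(262,245),62);print('handle',h1,h2,ang(h2-h1),np.linalg.norm(h2-h1))
n=onz(r,A(246,592),24);c=[onz(r,A(152,285),24),onz(r,A(147,550),24),onz(r,A(354,285),24),onz(r,A(344,550),24)]
print('body sides',ang(c[1]-c[0]),ang(c[3]-c[2]),np.linalg.norm(c[0]-c[2]),(c[0]+c[2])/2,(c[1]+c[3])/2)
E
```

```text
front [475.86171126  89.45397754  72.        ] [551.08188415 134.73067163  72.        ] 87.79552060177754 -58.95533009632881 [513.47179771 112.09232459  72.        ]
ap [570.76714534  11.30932688  72.        ]
ap 2v (array([569.29334473,  13.21054449,  74.35406381]), np.float64(1.6678308946321128))
axis from mid-front to ap -60.38167802060333 115.9308823665032
plate [457.77819334 325.30349119  56.        ] [522.63258429 358.93310997  56.        ] 73.05507022594128 -62.59143862422931 [490.20538882 342.11830058  56.        ]
plate2v (array([482.55522701, 310.98763431, 433.61889468]), np.float64(25.104041781129578)) (array([453.9111182 , 287.01831116, 562.71218729]), np.float64(35.93956469730331))
handle [474.27159117 371.58267358  62.        ] [487.75306588 344.45758425  62.        ] -63.57210647289059 30.290603023250377
body sides -62.41239329156667 -62.42702309011636 49.52394305284588 [492.21595189 337.45627335  24.        ] [523.03011584 278.46474572  24.        ]
```

```bash
cat >> h.py <<'E'
def need(xyz,yaw):
    o=get_obs();a=R.from_euler('xyz',o['tcp_rot'],degrees=True);b=R.from_euler('xyz',[180,0,yaw],degrees=True)
    print('shift mm',(np.array(xyz)-o['eef_pos']).round(1),'rotvec',(b*a.inv()).as_rotvec(degrees=True).round(2),'F',o['ft_force'].round(1),'t',round(o['time_s'],2))
E
python3 -c "
from h import *
need((481.2,359.4,26),117.5)"
```

```text
shift mm [ -33.2  118.7 -258.6] rotvec [ 0.24  0.71 -0.92] F [ 0.6 -1.2 -0.5] t 2.5
```

Call:
play_rows([
  [0.5,[-0.008,0.03,-0.03],[0.1,0.2,-0.3]],
  [0.5,[-0.008,0.03,-0.03],[0.1,0.2,-0.3]],
  [0.5,[-0.008,0.03,-0.03],[0,0.2,-0.3]],
  [0.5,[-0.008,0.028,-0.03],[0,0.1,0]],
  [0.5,[-0.001,0,-0.02],[0,0,0]],
  [0.5,[0,0,-0.02],[0,0,0]],
  [0.5,[0,0,-0.02],[0,0,0]],
  [0.5,[0,0,-0.01],[0,0,0]],
  [0.5,[0,0,0],[0,0,0]],
  [0.5,[0,0,0],[0,0,0]],
])

```text
time_s: 3.5
eef_pos: [487.3, 351.0, 88.5]
tcp_rot: [179.9, 0.5, 116.5]
ft_force: [-0.1, 1.0, 0.5]
gripper_width: 0.503
```

```bash
python3 - <<'E'
from h import *
need((481.2,359.4,26),117.5)
r=shot('wrist');cv2.imwrite('pics/w2.png',r['image'][:,:,::-1])
for P in [(481.9,358.1,62),(490.2,342.1,56)]:print(proj(r,P))
E
```

```text
shift mm [ -6.1   8.4 -62.5] rotvec [0.39 0.36 0.99] F [-0.1  1.   0.5] t 3.5
[268.03816206 232.38531517]
[268.79065566 255.76213119]
```

View pics/w2.png

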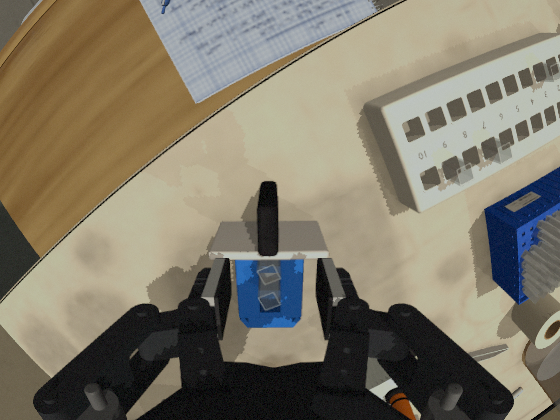

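```bash
python3 - <<'E'
from h import *
r=shot('wrist');im=r['image'][:,:,::-1]
cv2.imwrite('pics/w2a.png',cv2.resize(im[170:340,190:350],None,fx=3.5,fy=3.5,interpolation=cv2.INTER_CUBIC))
u=np.array([.462,-.887])
for d in(-77,-61,-46,-43,-40):
    for z in (0,56,62):
        P=np.append(np.array([509.9,304])+u*d,z);print(d,z,((proj(r,P)-[190,170])*3.5).round(0))
E
```

```text
-77 0 [274.  29.]
-77 56 [270. 112.]
-77 62 [269. 123.]
-61 0 [275. 102.]
-61 56 [272. 203.]
-61 62 [271. 217.]
-46 0 [277. 168.]
-46 56 [274. 283.]
-46 62 [274. 299.]
-43 0 [277. 181.]
-43 56 [274. 299.]
-43 62 [274. 315.]
-40 0 [277. 194.]
-40 56 [275. 314.]
-40 62 [274. 331.]
```

View pics/w2a.png

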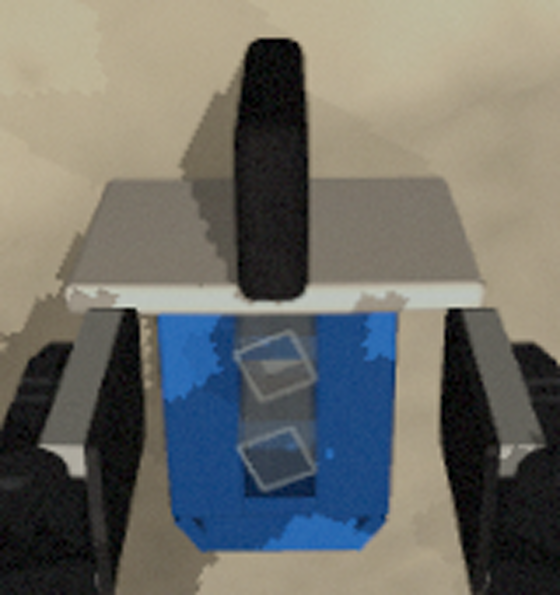

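The handle and plate land where predicted, to within a pixel or so. Now I descend and grip.

Call:
play_rows([
  [0.5,[-0.006,0.0085,0],[0.4,0.4,0.9]],
  [0.5,[0,0,0],[0,0,0]],
  [0.5,[0,0,-0.02],[0,0,0]],
  [0.5,[0,0,-0.02],[0,0,0]],
  [0.5,[0,0,-0.02],[0,0,0]],
  [0.5,[0,0,0],[0,0,0]],
  [1,[0,0,0],[0,0,0]],
  [1,[0,0,0],[0,0,0]],
  [1,[0,0,0],[0,0,0]],
  [1,[0,0,0],[0,0,0]],
])

```text
time_s: 4.6
eef_pos: [483.3, 364.9, 35.1]
tcp_rot: [179.3, -0.3, 117.6]
ft_force: [1.3, 0.1, -2.3]
gripper_width: 0.129
```

```bash
python3 - <<'E'
from h import *
need((448.3,223.2,26),120);print(get_obs()['gripper_width'],get_obs()['eef_pos'],get_obs()['tcp_rot'])
r=shot('wrist');cv2.imwrite('pics/w3.png',r['image'][:,:,::-1])
E
```

```text
shift mm [ -35.  -141.7   -9.1] rotvec [-0.58  0.45  2.42] F [ 1.3  0.1 -2.3] t 4.6
0.12884698657654925 [483.33752747 364.88902641  35.14826458] [179.3233746   -0.29428331 117.5774127 ]
```

View pics/w3.png

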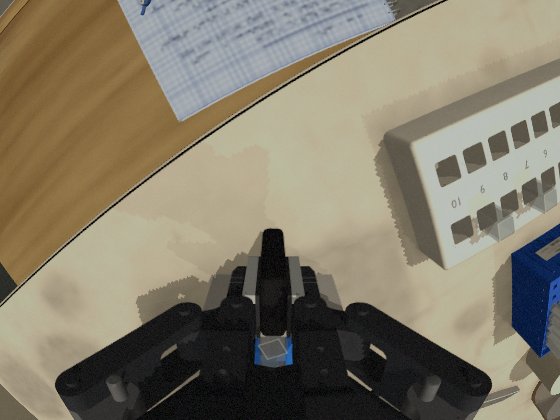

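Call:
play_rows([
  [1,[-0.002,-0.007,0],[0,0,0]],
  [1,[-0.004,-0.015,0],[-0.1,0.1,0.3]],
  [1,[-0.004,-0.018,0],[-0.1,0.1,0.4]],
  [1,[-0.004,-0.018,0],[-0.1,0.1,0.4]],
  [1,[-0.004,-0.018,0],[-0.1,0.1,0.4]],
  [1,[-0.004,-0.018,0],[-0.1,0.1,0.4]],
  [1,[-0.004,-0.018,0],[0,0,0.3]],
  [1,[-0.004,-0.015,0],[0,0,0.2]],
  [1,[-0.004,-0.007,0],[0,0,0]],
  [1,[0,0,0],[0,0,0]],
])

```text
time_s: 5.65
eef_pos: [443.8, 214.3, 35.7]
tcp_rot: [-179.7, 0.1, 119.9]
ft_force: [-0.5, 0.3, -2.1]
gripper_width: 0.129
```

```bash
python3 - <<'E'
from h import *
o=get_obs();print(o['gripper_width'],o['eef_pos'],o['tcp_rot'])
need((448.3,223.2,35),120)
r=shot('wrist');cv2.imwrite('pics/w4.png',r['image'][:,:,::-1])
t=shot('top');c=t['image'][170:300,210:400,::-1]
cv2.imwrite('pics/t4.png',cv2.resize(c,None,fx=4,fy=4,interpolation=cv2.INTER_CUBIC))
s=shot('scene');c=s['image'][170:310,210:400,::-1]
cv2.imwrite('pics/s4.png',cv2.resize(c,None,fx=4,fy=4,interpolation=cv2.INTER_CUBIC))
E
```

```text
0.12915955694487982 [443.81951939 214.30905921  35.69231322] [-1.79663509e+02  1.37832228e-01  1.19913375e+02]
shift mm [ 4.5  8.9 -0.7] rotvec [ 0.29 -0.22  0.09] F [-0.5  0.3 -2.1] t 5.65
```

View pics/t4.png

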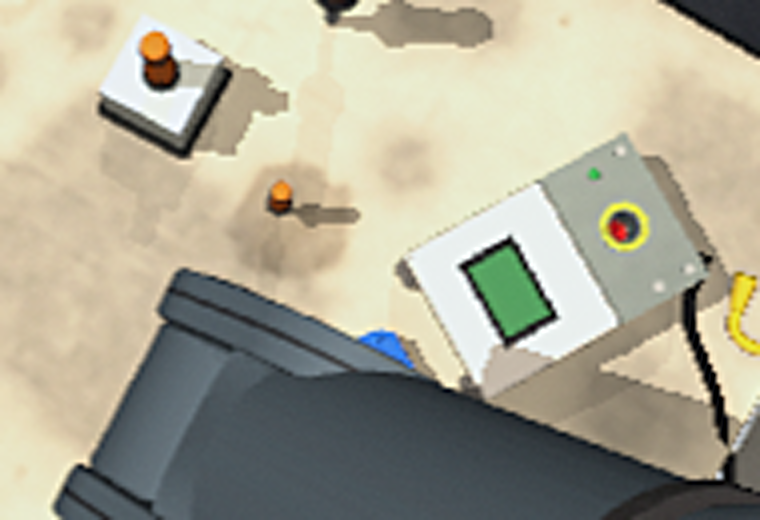

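View pics/s4.png

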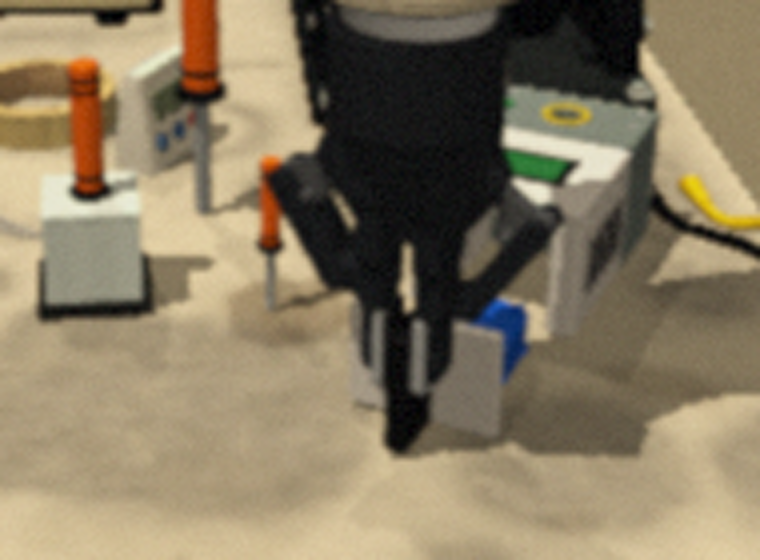

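View pics/w4.png

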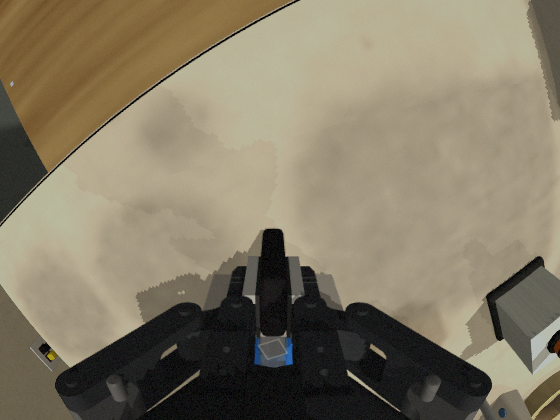

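Call:
play_rows([
  [1,[0.003,0.002,0],[0.1,-0.1,0]],
  [1,[0.003,0.002,0],[0.1,-0.1,0]],
  [1,[0.001,0,0],[0,0,0]],
  [1,[0,0,0],[0,0,0]],
  [1,[0,0,0],[0,0,0]],
  [1,[0,0,0],[0,0,0]],
  [1,[0,0,0],[0,0,0]],
  [1,[0,0,0],[0,0,0]],
  [1,[0,0,0],[0,0,0]],
  [1,[0,0,0],[0,0,0]],
])

```text
time_s: 6.8
eef_pos: [452.9, 224.6, 35.7]
tcp_rot: [179.8, -0.1, 120.2]
ft_force: [-0.3, -0.3, -2.2]
gripper_width: 0.129
```

```bash
cat >> h.py <<'E'
def rd(p,c=(548.0,49.7),yaw=-60.0):
    v=np.array(p[:2])-c;a=np.radians(yaw);return np.array([v@[np.cos(a),np.sin(a)],v@[-np.sin(a),np.cos(a)]])
E
python3 - <<'E'
from h import *
o=get_obs();print(o['eef_pos'],o['tcp_rot'],rd(o['eef_pos']))
s=shot('scene');c=s['image'][200:300,290:400,::-1]
cv2.imwrite('pics/s5.png',cv2.resize(c,None,fx=7,fy=6,interpolation=cv2.INTER_CUBIC))
E
```

```text
[452.85266041 224.58491686  35.73850234] [ 1.79815432e+02 -1.10062007e-01  1.20194065e+02] [-199.02845054    5.04244524]
```

View pics/s5.png

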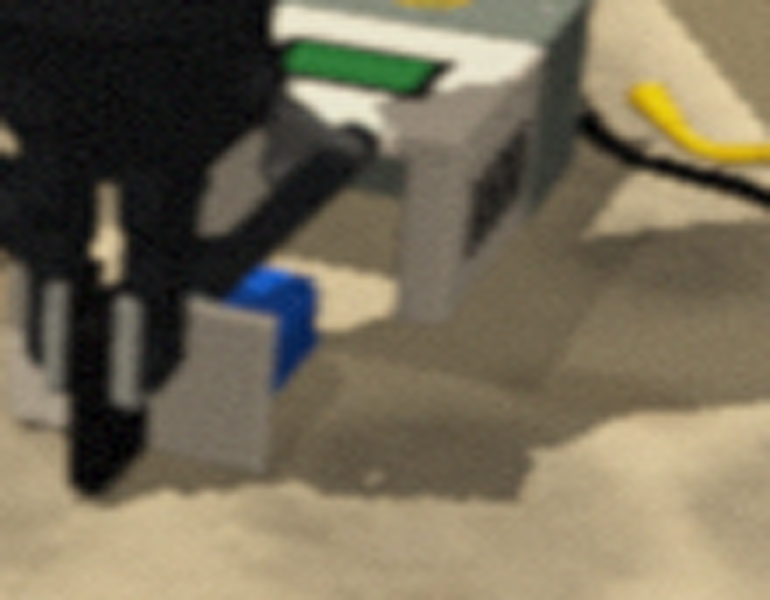

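```bash
python3 - <<'E'
from h import *
for i in range(5):
    o=get_obs();print(o['eef_pos'].round(2),rd(o['eef_pos']).round(2),np.abs(o['qvel']).max().round(2),o['ft_force'].round(1));read_camera('scene')
s=shot('scene')
Q=lambda x,y:(290+(x-3)/7,200+(y-2.5)/6)
for p,z in[((272,315),56),((262,470),0),((190,300),56)]:
    P=onz(s,Q(*p),z);print(P.round(1),rd(P).round(1))
P=onz(s,Q(410,318),0);print('leg',rd(P).round(1));P=onz(s,Q(448,322),0);print('leg',rd(P).round(1))
E
```

```text
[452.85 224.6   35.73] [-199.05    5.05] 0.18 [ 0.8  0.1 -3.4]
[452.86 224.63  35.71] [-199.06    5.07] 0.11 [ 1.4  0.5 -2.7]
[452.88 224.64  35.73] [-199.06    5.09] 0.13 [ 0.3  0.3 -2.4]
[452.86 224.63  35.7 ] [-199.06    5.07] 0.08 [-0.2 -0.3 -3.2]
[452.85 224.66  35.7 ] [-199.09    5.08] 0.09 [ 0.3  0.1 -2. ]
[434.1 183.8  56. ] [-173.1  -31.6]
[435.2 182.6   0. ] [-171.5  -31.2]
[452.4 196.   56. ] [-174.5   -9.7]
leg [-66.6 -36.9]
leg [-64.1 -47.5]
```

Call:
play_rows([
  [1,[-0.002,-0.001,0],[0,0,-0.1]],
  [1,[-0.002,-0.001,0],[0,0,0]],
  [1,[-0.001,-0.001,0],[0,0,0]],
  [1,[0,0,0],[0,0,0]],
  [1,[0,0,0],[0,0,0]],
  [1,[0,0,0],[0,0,0]],
  [1,[0,0,0],[0,0,0]],
  [1,[0,0,0],[0,0,0]],
  [1,[0,0,0],[0,0,0]],
  [1,[0,0,0],[0,0,0]],
])

```text
time_s: 8.15
eef_pos: [447.5, 221.4, 35.8]
tcp_rot: [179.8, -0.1, 120.1]
ft_force: [-0.3, -0.1, -2.5]
gripper_width: 0.127
```

```bash
python3 - <<'E'
from h import *
o=get_obs();print(o['eef_pos'],o['tcp_rot'],rd(o['eef_pos']))
s=shot('scene');c=s['image'][200:300,290:400,::-1]
cv2.imwrite('pics/s6.png',cv2.resize(c,None,fx=7,fy=6,interpolation=cv2.INTER_CUBIC))
w=shot('wrist');c=w['image'][215:375,190:350,::-1]
cv2.imwrite('pics/w6.png',cv2.resize(c,None,fx=3.5,fy=3.5,interpolation=cv2.INTER_CUBIC))
E
```

```text
[447.45278733 221.41028304  35.75236341] [ 1.79806841e+02 -1.15497536e-01  1.20086749e+02] [-198.97907354   -1.22129893]
```

View pics/s6.png

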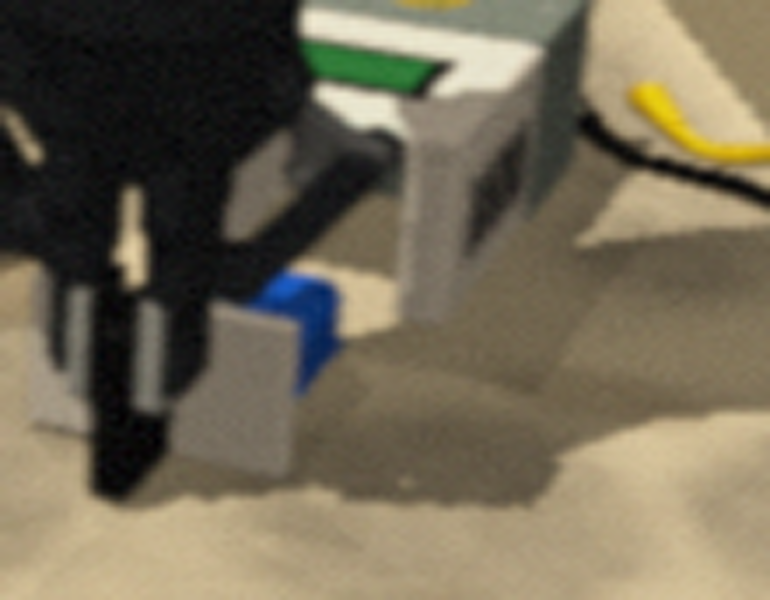

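View pics/w6.png

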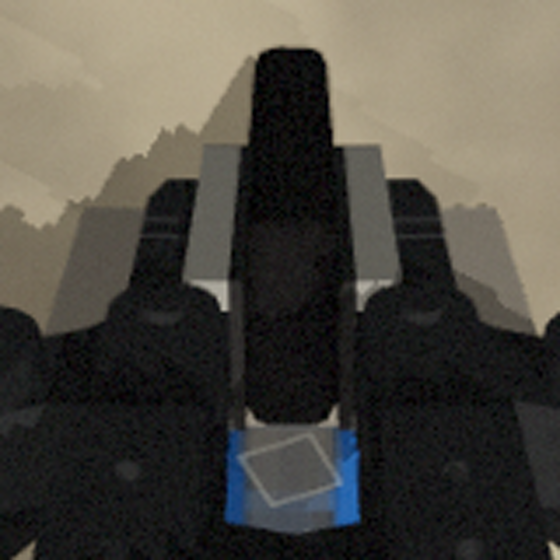

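```bash
python3 - <<'E'
from h import *
s=shot('scene')
Q=lambda x,y:(290+(x-3)/7,200+(y-2.5)/6)
for n,p,z in[('plate r top',(298,320),56),('plate r bot',(292,476),0),('plate l bot',(33,428),0),('leg r bot outer',(440,322),0),('leg top corner front L?',(405,122),72)]:
    P=onz(s,Q(*p),z);print(n,P.round(1),rd(P).round(1))
E
```

```text
plate r top [428.3 180.1  56. ] [-172.8  -38.4]
plate r bot [428.5 178.    0. ] [-170.9  -39.3]
plate l bot [486.9 219.9   0. ] [-177.9   32.2]
leg r bot outer [476.1  83.4   0. ] [-65.1 -45.4]
leg top corner front L? [489.7  91.4  72. ] [-65.3 -29.7]
```

Call:
play_rows([
  [1,[0.002,-0.0015,0],[0,0,0]],
  [1,[0.0035,-0.0055,0],[0,0,0]],
  [1,[0.004,-0.007,0],[0,0,0]],
  [1,[0.004,-0.007,0],[0,0,0]],
  [1,[0.004,-0.007,0],[0,0,0]],
  [1,[0.004,-0.007,0],[0,0,0]],
  [1,[0.004,-0.007,0],[0,0,0]],
  [1,[0.002,-0.0035,0],[0,0,0]],
  [1,[0,0,0],[0,0,0]],
  [1,[0,0,0],[0,0,0]],
])

```text
time_s: 9.3
eef_pos: [477.9, 170.0, 35.6]
tcp_rot: [179.8, -0.1, 119.9]
ft_force: [-0.2, 0.3, -2.0]
gripper_width: 0.126
```

```bash
python3 - <<'E'
from h import *
o=get_obs();print(o['eef_pos'],o['tcp_rot'],rd(o['eef_pos']),o['ft_force'],o['moment'])
s=shot('scene');c=s['image'][170:290,290:400,::-1]
cv2.imwrite('pics/s7.png',cv2.resize(c,None,fx=6,fy=5,interpolation=cv2.INTER_CUBIC))
w=shot('wrist');cv2.imwrite('pics/w7.png',w['image'][:,:,::-1])
E
```

```text
[477.92471734 169.98948905  35.57628069] [ 1.79837237e+02 -7.50801931e-02  1.19936204e+02] [-139.21139466   -0.54223044] [-0.2096107   0.31825736 -2.00565486] [0.12482035 0.0297782  0.04145176]
```

View pics/s7.png

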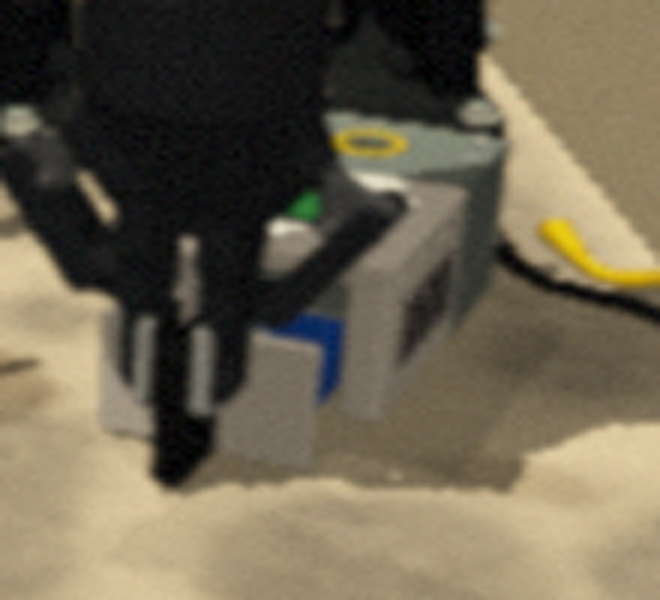

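View pics/w7.png

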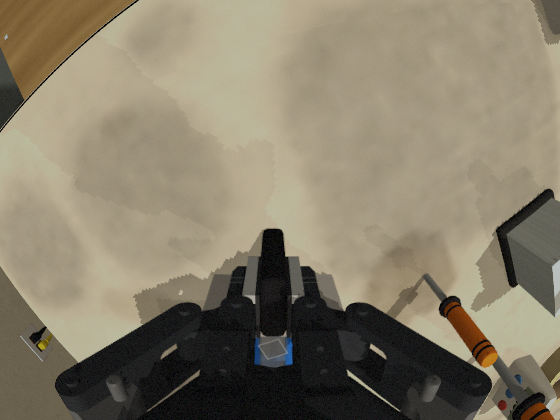

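Call:
play_rows([
  [1,[0.002,-0.0035,0],[0,0,0]],
  [1,[0.004,-0.007,0],[0,0,0]],
  [1,[0.004,-0.007,0],[0,0,0]],
  [1,[0.004,-0.007,0],[0,0,0]],
  [1,[0.0025,-0.004,0],[0,0,0]],
  [1,[0.0015,-0.0025,0],[0,0,0]],
  [1,[0.0015,-0.0025,0],[0,0,0]],
  [1,[0.001,-0.0017,0],[0,0,0]],
  [1,[0.001,-0.0017,0],[0,0,0]],
  [1,[0.001,-0.0017,0],[0,0,0]],
])

```text
time_s: 10.4
eef_pos: [500.0, 131.8, 35.6]
tcp_rot: [179.8, -0.3, 120.2]
ft_force: [-4.7, 6.9, -1.3]
gripper_width: 0.126
```

```bash
python3 - <<'E'
from h import *
o=get_obs();print(o['eef_pos'],o['tcp_rot'],rd(o['eef_pos']),o['ft_force'],o['moment'])
s=shot('scene');c=s['image'][170:290,290:400,::-1]
cv2.imwrite('pics/s8.png',cv2.resize(c,None,fx=6,fy=5,interpolation=cv2.INTER_CUBIC))
E
```

```text
[499.9931293  131.76836548  35.60262948] [179.84383453  -0.3081876  120.22340668] [-95.0767247   -0.54098685] [-4.72913377  6.90348785 -1.28073831] [1.39217968 1.10303414 0.14220518]
```

View pics/s8.png

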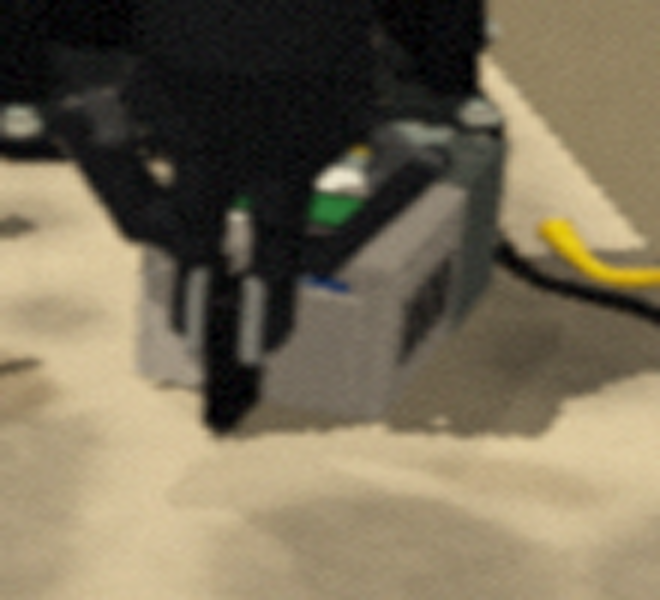

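Contact at 8 N, at the expected spot. I'll press firmly once, then release and lift.

Call:
play_rows([
  [1,[0.0018,-0.003,0],[0,0,0]],
  [1,[0.0025,-0.0043,0],[0,0,0]],
  [1,[0.0025,-0.0043,0],[0,0,0]],
  [1,[0.001,-0.0017,0],[0,0,0]],
  [1,[0,0,0],[0,0,0]],
  [0.5,[0,0,0],[0,0,0]],
  [0.5,[0,0,0],[0,0,0]],
  [0.5,[0,0,0],[0,0,0]],
  [0.5,[0,0,0],[0,0,0]],
  [0.5,[0,0,0],[0,0,0]],
])

```text
time_s: 11.45
eef_pos: [500.6, 132.2, 36.6]
tcp_rot: [179.7, -1.2, 121.1]
ft_force: [-0.0, -0.1, 0.0]
gripper_width: 0.501
```

```bash
python3 - <<'E'
from h import *
o=get_obs();print(o['gripper_width'],rd(o['eef_pos']),o['ft_force'],o['moment'])
w=shot('wrist');cv2.imwrite('pics/w9.png',w['image'][:,:,::-1])
E
```

```text
0.5013348718307825 [-95.13536046   0.21548783] [-0.02411439 -0.14937231  0.00501108] [-0.02268901 -0.04637177 -0.03354715]
```

View pics/w9.png

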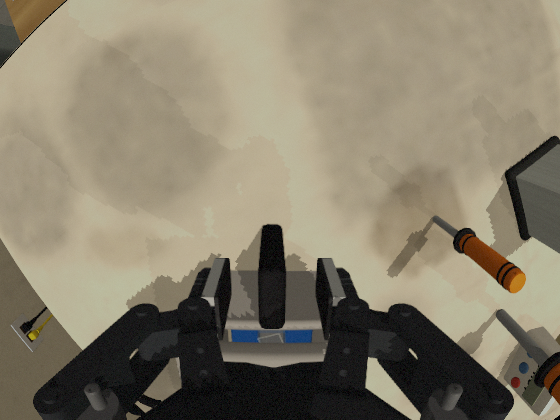

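Call:
play_rows([
  [0.5,[0,0,0.02],[0,0,0]],
  [0.5,[0,0,0.03],[0,0,0]],
  [0.5,[0,0,0.03],[0,0,0]],
  [0.5,[0,0,0.035],[0.3,-0.3,0]],
  [0.5,[0,0,0.035],[0.3,-0.3,0]],
  [0.5,[0,0,0.03],[0,-0.3,0]],
  [0.5,[-0.003,0.003,0.02],[0,0,0]],
  [0.5,[-0.005,0.005,0],[0,0,0]],
  [0.5,[0,0,0],[0,0,0]],
  [0.5,[0,0,0],[0,0,0]],
])

```text
time_s: 12.5
eef_pos: [489.9, 139.4, 243.2]
tcp_rot: [178.8, -1.3, 121.1]
ft_force: [1.0, -0.4, -0.0]
gripper_width: 0.499
```

```bash
python3 - <<'E'
from h import *
import pickle
o=get_obs();print(o['eef_pos'],o['tcp_rot'],o['qpos'].round(1))
w=shot('wrist');pickle.dump(w,open('w10.pkl','wb'));im=w['image'][:,:,::-1];cv2.imwrite('pics/w10.png',im)
x,y=proj(w,(509,119,56)).astype(int);print(x,y)
cv2.imwrite('pics/w10a.png',cv2.resize(im[max(0,y-70):y+110,x-80:x+80],None,fx=3.3,fy=3.3,interpolation=cv2.INTER_CUBIC))
E
```

```text
[489.87839297 139.42696039 243.20653536] [178.79225291  -1.29039312 121.08514577] [ 10.6  21.6 -42.4 105.7  15.5  57.8  -6.9]
273 209
```

View pics/w10a.png

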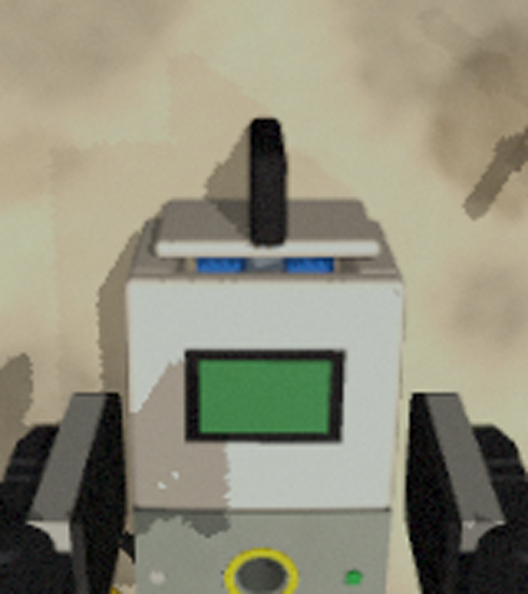

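View pics/w10.png

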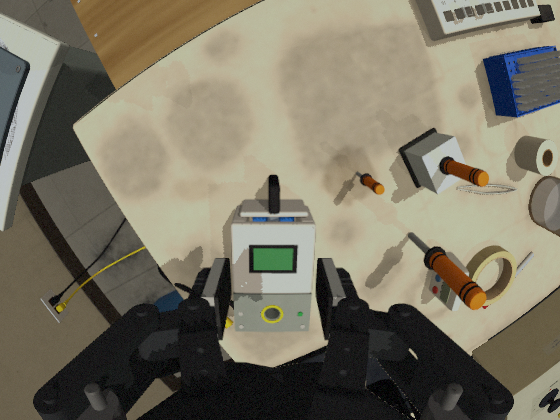

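```bash
python3 - <<'E'
from h import *
import pickle
w=pickle.load(open('w10.pkl','rb'))
A=lambda x,y:(193+(x-1.15)/3.3,139+(y-1.15)/3.3)
f=[onz(w,A(*p),72) for p in[(128,279),(400,281)]];p=[onz(w,A(*q),56) for q in[(157,255),(380,255)]]
a=onz(w,A(262,576),72)
v=f[1]-f[0];print('front',f[0][:2],f[1][:2],np.linalg.norm(v),np.degrees(np.arctan2(v[1],v[0]))-90)
v=p[1]-p[0];print('plate',np.linalg.norm(v),np.degrees(np.arctan2(v[1],v[0]))-90)
for q in f+p+[a]:print(q.round(1),rd(q).round(1))
E
```

```text
front [475.95037542  87.86392721] [550.14034889 131.04410416] 85.84101493851394 -59.799664676608096
plate 73.22845392574979 -59.32498917064103
[476.   87.9  72. ] [-69.1 -43.3]
[550.1 131.   72. ] [-69.4  42.5]
[481.5  94.2  56. ] [-71.8 -35.3]
[544.5 131.6  56. ] [-72.6  37.9]
[570.5  12.3  72. ] [43.6  0.8]
```

```bash
python3 - <<'E'
from h import *
import pickle
w=pickle.load(open('w10.pkl','rb'))
def W(x,y,z):
    a=np.radians(-60);return np.array([548+x*np.cos(a)-y*np.sin(a),49.7+x*np.sin(a)+y*np.cos(a),z])
for n,P in [('front top',(-70,0,72)),('flush inner',(-70,0,56)),('flush outer',(-76,0,56)),('2mm gap inner',(-72,0,56)),('outer bottom',(-76,0,0)),('handle end top',(-107,0,62)),('handle in',(-75,0,62)),('rear top',(70,0,72)),('split',(20,0,72))]:
    u=proj(w,W(*P));print(n,((u-[193,139])*3.3+1.15).round(1))
im=w['image'][:,:,::-1];cv2.imwrite('pics/w10b.png',cv2.resize(im[190:235,225:325],None,fx=8,fy=8,interpolation=cv2.INTER_CUBIC))
g=cv2.cvtColor(im,cv2.COLOR_BGR2GRAY)
for c in (245,290,297): print(c,g[205:232,c])
E
```

```text
front top [265.7 278. ]
flush inner [264.7 261.5]
flush outer [265. 244.]
2mm gap inner [264.8 255.7]
outer bottom [261.9 198.1]
handle end top [267.3 155.6]
handle in [265.3 252.8]
rear top [258.5 632.7]
split [260.8 521.3]
245 [110 113 114 114 115 116 120 153 189 191 184 164 104 113 113 115 113 117
 142 175 188 189 190 191 189 192 190]
290 [113 115 115 118 115 114 130 170 190 192 186 154  54  82  92  90  99 113
 132 169 188 190 191 190 190 191 191]
297 [113 114 114 115 114 117 134 174 190 191 183 154  69  80  81  84  91 115
 125 157 187 191 191 192 190 191 191]
```

View pics/w10b.png

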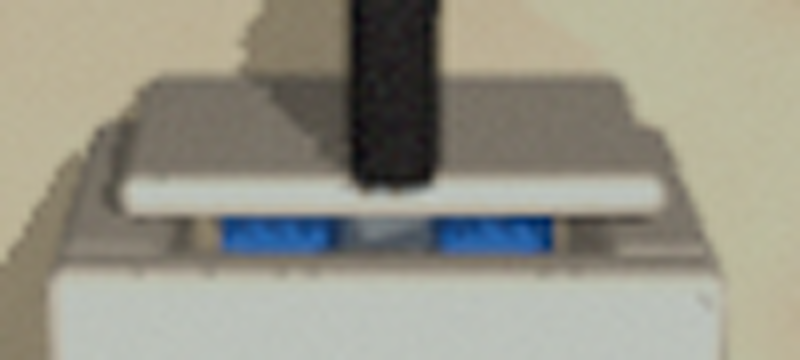

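```bash
python3 - <<'E'
from h import *
s=shot('scene');c=s['image'][180:270,300:390,::-1]
cv2.imwrite('pics/s11.png',cv2.resize(c,None,fx=6.5,fy=6.5,interpolation=cv2.INTER_CUBIC))
def W(x,y,z):
    a=np.radians(-60);return np.array([548+x*np.cos(a)-y*np.sin(a),49.7+x*np.sin(a)+y*np.cos(a),z])
for P in [(-70,-45,72),(-70,-45,0),(-70,45,72),(-70,-37,56),(-76,-37,56),(-76,-37,0),(-76,37,56)]:print(P,((proj(s,W(*P))-[300,180])*6.5+2.75).round(0))
E
```

```text
(-70, -45, 72) [355. 279.]
(-70, -45, 0) [337. 486.]
(-70, 45, 72) [ 78. 220.]
(-70, -37, 56) [326. 320.]
(-76, -37, 56) [319. 329.]
(-76, -37, 0) [306. 489.]
(-76, 37, 56) [ 92. 278.]
```

View pics/s11.png

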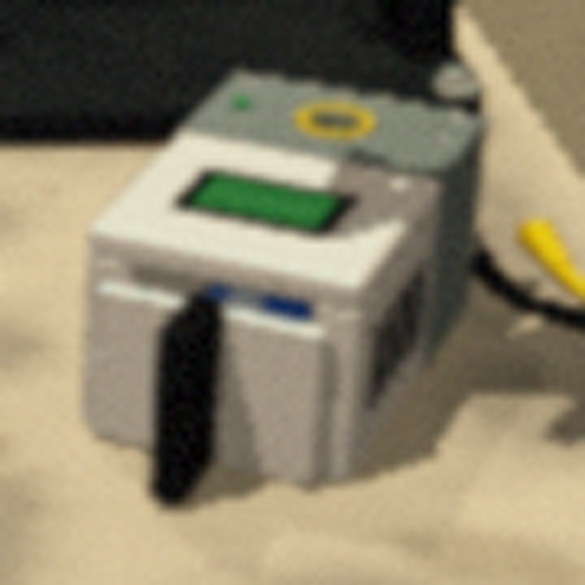

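Call:
play_rows([
  [0.4,[0.02,0.015,0],[0.2,0.4,0]],
  [0.4,[0.02,0.016,0],[0.2,0.4,0]],
  [0.4,[0.02,0.016,0],[0.2,0.4,0]],
  [0.4,[0.02,0.016,-0.005],[0.2,0.4,0]],
  [0.4,[0.02,0.016,-0.005],[0,0,0]],
  [0.4,[0.02,0.016,-0.01],[0,0,0]],
  [0.4,[0.015,0.012,-0.01],[0,0,0]],
  [0.4,[0.005,0.005,0],[0,0,0]],
  [0.4,[0,0,0],[0,0,0]],
  [0.4,[0,0,0],[0,0,0]],
])

```text
time_s: 13.6
eef_pos: [632.2, 251.0, 200.0]
tcp_rot: [-179.1, -2.9, 120.8]
ft_force: [-0.6, -0.7, 0.4]
gripper_width: 0.6
```

```bash
python3 - <<'E'
from h import *
import pickle
need((649,266,78),120)
w=shot('wrist');pickle.dump(w,open('w12.pkl','wb'));im=w['image'][:,:,::-1];cv2.imwrite('pics/w12.png',im)
for z in(58,62,97,132):print(proj(w,(649,266,z)))
t=shot('top');c=t['image'][120:285,190:400,::-1]
cv2.imwrite('pics/t12.png',cv2.resize(c,None,fx=3.6,fy=3.6,interpolation=cv2.INTER_CUBIC))
E
```

```text
shift mm [  16.8   15.  -122. ] rotvec [-2.08 -2.26 -0.87] F [-0.6 -0.7  0.4] t 13.6
[298.50597317 195.75589559]
[298.77224337 196.77751203]
[301.42932925 207.01481042]
[304.84597551 220.29459133]
```

View pics/w12.png

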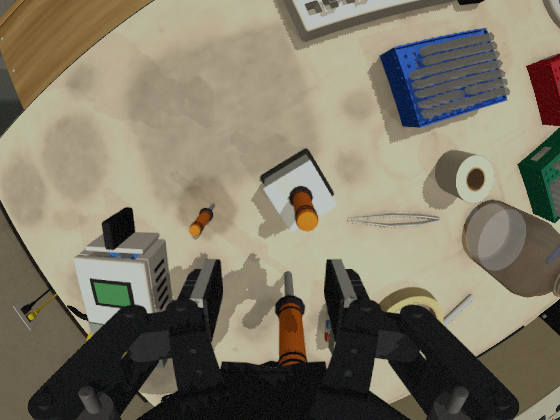

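View pics/t12.png

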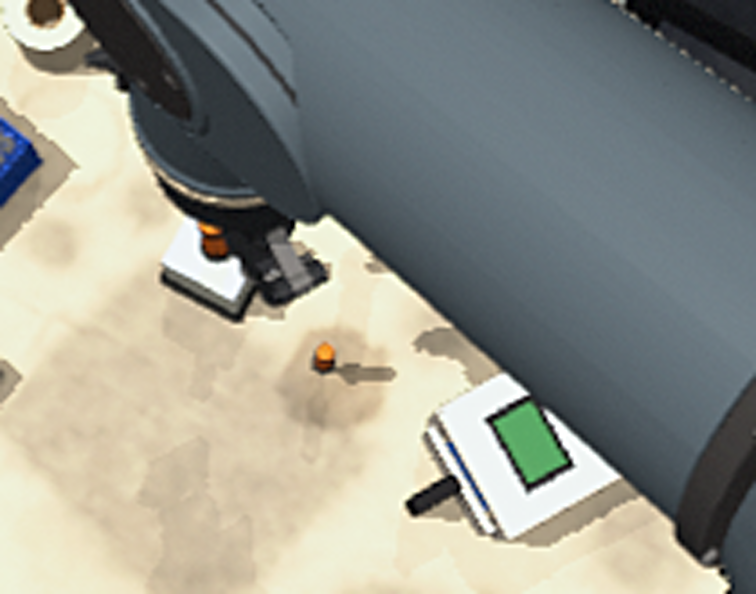

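```bash
python3 - <<'E'
from h import *
from scipy.ndimage import map_coordinates
t=shot('top');im=t['image'].astype(float)
def W(x,y,z):
    a=np.radians(-60);return np.array([548+x*np.cos(a)-y*np.sin(a),49.7+x*np.sin(a)+y*np.cos(a),z])
for y in(-30,-20,-12,12,20,30,41):
    xs=np.arange(-84,-60,1.5);px=np.array([proj(t,W(x,y,60)) for x in xs])
    print(y,[map_coordinates(im[:,:,k],[px[:,1],px[:,0]],order=1).astype(int).tolist() for k in(0,2)])
for n,P in [('fronttop',(-70,0,72)),('inner',(-70,0,56)),('outer',(-76,0,56))]:
    # as x at z=60 plane
    c=t['Tw'][:3,3];Q=W(*P);Z=c+(Q-c)*(60-c[2])/(Q[2]-c[2]);print(n,rd(Z))
c=lambda x,y:(190+(x-1.3)/3.6,120+(y-1.3)/3.6)
print('big base',onz(t,c(371,197),0))
E
cat > /dev/null
```

```text
-30 [[204, 148, 111, 121, 207, 250, 245, 191, 101, 114, 178, 236, 245, 241, 240, 240], [165, 123, 94, 101, 197, 252, 244, 181, 86, 93, 154, 227, 247, 247, 245, 244]]
-20 [[151, 129, 124, 158, 214, 250, 244, 200, 89, 71, 170, 233, 248, 243, 241, 239], [123, 110, 107, 141, 211, 250, 241, 202, 154, 139, 174, 225, 247, 247, 245, 244]]
-12 [[124, 109, 109, 159, 229, 254, 236, 176, 76, 82, 191, 237, 247, 242, 241, 240], [99, 92, 93, 138, 217, 254, 238, 197, 147, 138, 175, 223, 245, 247, 245, 244]]
12 [[173, 129, 116, 173, 235, 249, 237, 179, 92, 54, 174, 240, 245, 243, 240, 240], [140, 109, 98, 164, 242, 252, 234, 188, 147, 124, 174, 223, 244, 247, 245, 244]]
20 [[162, 134, 116, 181, 235, 251, 225, 168, 55, 46, 174, 236, 248, 243, 240, 240], [132, 113, 100, 167, 235, 251, 227, 184, 150, 138, 184, 227, 247, 246, 245, 244]]
30 [[166, 121, 124, 177, 239, 247, 224, 152, 104, 101, 181, 237, 243, 242, 240, 240], [136, 103, 103, 165, 248, 250, 221, 140, 87, 82, 161, 227, 245, 247, 245, 244]]
41 [[240, 240, 242, 244, 232, 212, 166, 152, 133, 148, 188, 221, 227, 234, 239, 241], [216, 216, 218, 220, 198, 173, 138, 128, 113, 124, 167, 208, 217, 235, 244, 248]]
fronttop [-6.84580724e+01  3.12258606e-02]
inner [-7.05055742e+01 -1.02384761e-02]
outer [-7.64810545e+01 -1.02384761e-02]
big base [697.16392826 169.72680134   0.        ]
```

The reader's visible top measures 87 mm wide, against 90 nominal. That bevel accounts for the thin strip seen at the plate, and the hard stop agrees, so the tray is home. Next I'll refine the stylus position.

```bash
python3 - <<'E'
from h import *
import pickle
im=pickle.load(open('w12.pkl','rb'))['image'][:,:,::-1]
cv2.imwrite('pics/w12a.png',cv2.resize(im[140:240,250:350],None,fx=5.8,fy=5.8,interpolation=cv2.INTER_CUBIC))
im=pickle.load(open('w10.pkl','rb'))['image'][:,:,::-1]
cv2.imwrite('pics/w10c.png',cv2.resize(im[120:200,390:500],None,fx=5.8,fy=5.8,interpolation=cv2.INTER_CUBIC))
E
```

```text
(no output)
```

View pics/w12a.png

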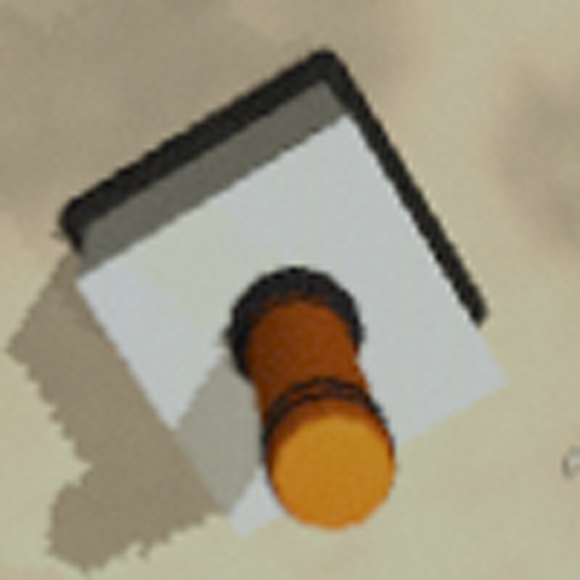

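View pics/w10c.png

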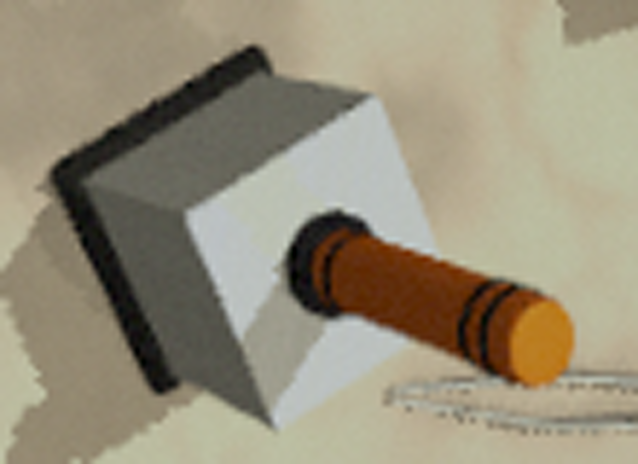

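```bash
python3 - <<'E'
from h import *
import pickle
a=pickle.load(open('w12.pkl','rb'));b=pickle.load(open('w10.pkl','rb'))
A=lambda x,y:(250+(x-2.4)/5.8,140+(y-2.4)/5.8);B=lambda x,y:(390+(x-2.4)/5.8,120+(y-2.4)/5.8)
print('top 2v',meet(ray(a,A(333,470)),ray(b,B(541,342))))
print('top12',onz(a,A(333,470),132),'top10',onz(b,B(541,342),132))
c=np.array([onz(a,A(*p),58) for p in[(78,280),(345,118),(505,382),(238,538)]]);print('stand',c.mean(0),np.linalg.norm(c[0]-c[1]),np.linalg.norm(c[1]-c[2]))
v=c[1]-c[0];print('yaw',np.degrees(np.arctan2(v[1],v[0])))
print('collar12',onz(a,A(297,330),62),'collar10',onz(b,B(330,262),60))
print('stand corner 2v',meet(ray(a,A(78,280)),ray(b,B(188,212))),meet(ray(a,A(345,118)),ray(b,B(375,95))),meet(ray(a,A(238,538)),ray(b,B(275,428))))
need((649,266,78),120)
E
```

```text
top 2v (array([650.48774927, 266.5064996 , 131.94257817]), np.float64(0.14730654985549962))
top12 [650.42236835 266.57764583 132.        ] top10 [650.50639763 266.44523521 132.        ]
stand [650.77595937 265.8338168   58.        ] 48.82002008614336 50.016430583018376
yaw 62.8998282481774
collar12 [650.42164501 267.18315466  62.        ] collar10 [650.32683395 266.47782269  60.        ]
stand corner 2v (array([617.19901904, 256.08869444,  59.93181322]), np.float64(0.3430448211716181)) (array([639.37078333, 299.17322468,  59.80167439]), np.float64(0.14954531018757325)) (array([660.955576  , 232.75686603,  59.61196917]), np.float64(0.6230379714376741))
shift mm [  16.5   15.2 -122.9] rotvec [-2.1  -2.17 -0.84] F [-0.8 -0.  -0. ] t 13.75
```

Call:
play_rows([
  [0.4,[0.006,0.005,-0.01],[-0.7,-0.7,-0.3]],
  [0.4,[0.006,0.005,-0.01],[-0.7,-0.7,-0.3]],
  [0.4,[0.006,0.005,-0.01],[-0.6,-0.7,-0.2]],
  [0.4,[0,0,0],[0,0,0]],
  [0.4,[0,0,0],[0,0,0]],
  [0.4,[0,0,0],[0,0,0]],
  [0.4,[0,0,0],[0,0,0]],
  [0.4,[0,0,0],[0,0,0]],
  [0.4,[0,0,0],[0,0,0]],
  [0.4,[0,0,0],[0,0,0]],
])

```text
time_s: 14.75
eef_pos: [651.9, 266.1, 170.1]
tcp_rot: [179.8, 0.2, 119.9]
ft_force: [0.2, -1.1, 0.2]
gripper_width: 0.6
```

```bash
python3 -c "
from h import *
need((650.5,266.5,80),120)"
```

```text
shift mm [ -1.4   0.4 -90.1] rotvec [0.09 0.26 0.07] F [ 0.2 -1.1  0.2] t 14.75
```

Good. Descend.

Call:
play_rows([
  [0.4,[-0.001,0,-0.015],[0.1,0.2,0]],
  [0.4,[0,0,-0.02],[0,0,0]],
  [0.4,[0,0,-0.02],[0,0,0]],
  [0.4,[0,0,-0.015],[0,0,0]],
  [0.4,[0,0,-0.01],[0,0,0]],
  [0.4,[0,0,-0.003],[0,0,0]],
  [0.4,[0,0,0],[0,0,0]],
  [0.4,[0,0,0],[0,0,0]],
  [0.4,[0,0,0],[0,0,0]],
  [0.4,[0,0,0],[0,0,0]],
])

```text
time_s: 15.75
eef_pos: [651.1, 265.8, 82.2]
tcp_rot: [179.8, -0.0, 119.9]
ft_force: [0.4, -0.1, 0.6]
gripper_width: 0.6
```

```bash
python3 -c "
from h import *
need((650.5,266.5,80),120)
w=shot('wrist');cv2.imwrite('pics/w13.png',w['image'][:,:,::-1])"
```

```text
shift mm [-0.6  0.7 -2.2] rotvec [-0.1   0.12  0.13] F [ 0.4 -0.1  0.6] t 15.75
```

View pics/w13.png

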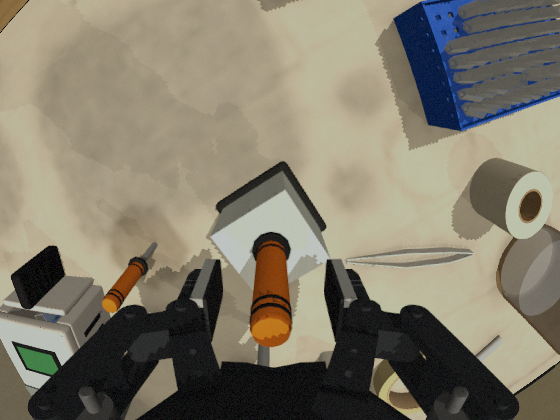

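Centred between the fingers at height 82. Close the gripper.

Call:
play_rows([
  [1,[0,0,0],[0,0,0]],
  [1,[0,0,0],[0,0,0]],
  [1,[0,0,0],[0,0,0]],
  [1,[0,0,0],[0,0,0]],
  [1,[0,0,0],[0,0,0]],
  [1,[0,0,0.008],[0,0,0]],
  [1,[0,0,0.015],[0,0,0]],
  [1,[0,0,0.015],[0,0,0]],
  [1,[0,0,0.01],[0,0,0]],
  [1,[0,0,0],[0,0,0]],
])

```text
time_s: 16.8
eef_pos: [651.7, 266.4, 136.8]
tcp_rot: [179.7, -0.0, 119.9]
ft_force: [-1.1, -0.4, -0.5]
gripper_width: 0.171
```

```bash
python3 -c "
from h import *
o=get_obs();print(o['gripper_width'],o['eef_pos'],o['tcp_rot'],o['ft_force'],o['moment'])
w=shot('wrist');cv2.imwrite('pics/w14.png',w['image'][:,:,::-1])"
```

```text
0.17138508514008965 [651.67354706 266.35764429 136.78094903] [ 1.79679474e+02 -1.89724630e-02  1.19874823e+02] [-1.13950129 -0.44945806 -0.48311365] [-0.01234356  0.01914784  0.01092605]
```

View pics/w14.png

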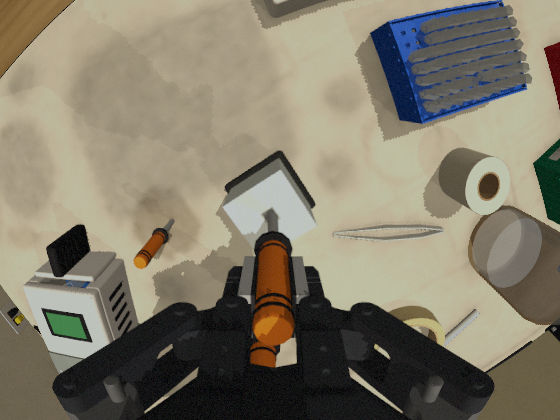

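Call:
play_rows([
  [1,[0,0,0.015],[0,0,0]],
  [1,[0,0,0.02],[0,0,0]],
  [1,[0,0,0.015],[0,0,0]],
  [1,[-0.005,-0.01,0.008],[0,0,0]],
  [1,[-0.01,-0.025,0],[0,0,0]],
  [1,[-0.012,-0.035,0],[0,0,0]],
  [1,[-0.012,-0.035,0],[0,0,0]],
  [1,[-0.012,-0.035,0],[0,0,0]],
  [1,[-0.01,-0.03,0],[0,0,0]],
  [1,[-0.005,-0.015,0],[0,0,0]],
])

```text
time_s: 17.85
eef_pos: [577.6, 73.5, 197.9]
tcp_rot: [180.0, -0.0, 120.1]
ft_force: [0.0, -0.1, -0.7]
gripper_width: 0.176
```

```bash
python3 -c "
from h import *
need((569.5,12.2,200),120)
w=shot('wrist');cv2.imwrite('pics/w15.png',w['image'][:,:,::-1])
need((569.5,12.2,200),120)
"
```

```text
shift mm [ -8.1 -61.3   2.1] rotvec [-0.05  0.   -0.07] F [ 0.  -0.1 -0.7] t 17.85
shift mm [ -7.6 -58.8   2.3] rotvec [ 0.07 -0.04  0.06] F [-1.1 -2.1 -0.8] t 17.9
```

View pics/w15.png

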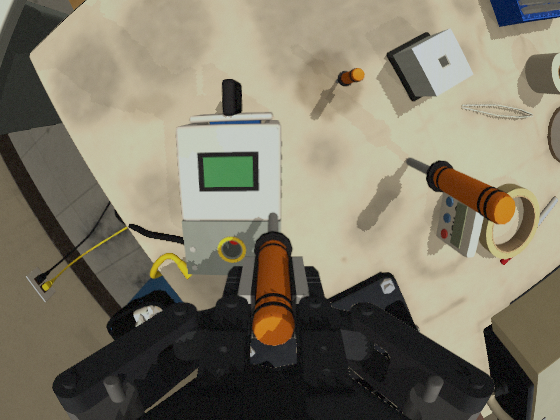

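```bash
python3 - <<'E'
from h import *
import pickle
w=shot('wrist');w['o']=get_obs();pickle.dump(w,open('w16.pkl','wb'))
print(w['o']['eef_pos'],w['o']['tcp_rot'])
im=w['image'][:,:,::-1];cv2.imwrite('pics/w16.png',cv2.resize(im[190:290,170:310],None,fx=5.5,fy=5.5,interpolation=cv2.INTER_CUBIC))
T=w['Tw']@np.linalg.inv(w['T_tool_cam'])
for d in(70,75,79,85): print(d,(proj(w,(T@[0,0,d,1])[:3])-[170,190])*5.5+2.25)
print('ap pred',(proj(w,(569.5,12.2,72))-[170,190])*5.5+2.25)
E
```

```text
[577.93473356  73.2801499  197.89937312] [ 1.79982433e+02 -1.95643479e-02  1.19978802e+02]
70 [560.90075213 168.15523086]
75 [561.06315797 154.65863622]
79 [561.18863456 144.24659808]
85 [561.36983012 129.23485831]
ap pred [348.48359126 313.7293358 ]
```

View pics/w16.png

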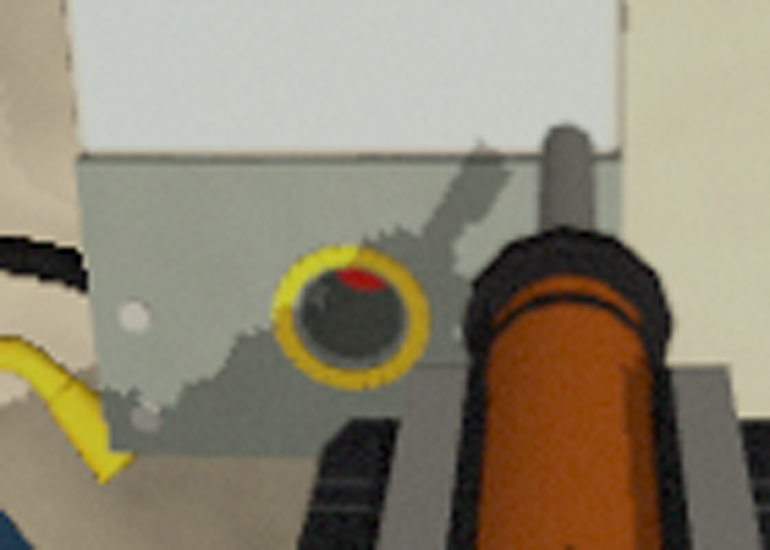

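```bash
python3 - <<'E'
from h import *
import pickle
w=pickle.load(open('w16.pkl','rb'))
A=lambda x,y:(170+(x-2.25)/5.5,190+(y-2.25)/5.5)
print('ap',onz(w,A(352,317),72))
print('tip at z=119',onz(w,A(567,147),119),'tcp',w['o']['eef_pos'])
E
```

```text
ap [570.28897597  11.96245918  72.        ]
tip at z=119 [577.88066544  71.02384951 119.        ] tcp [577.93473356  73.2801499  197.89937312]
```

Call:
play_rows([
  [1,[-0.001,-0.01,-0.005],[0,0,0]],
  [1,[-0.002,-0.015,-0.008],[0,0,0]],
  [1,[-0.002,-0.015,-0.008],[0,0,0]],
  [1,[-0.002,-0.012,-0.005],[0,0,0]],
  [1,[0,-0.005,0],[0,0,0]],
  [1,[0,-0.002,0],[0,0,0]],
  [1,[0,0,0],[0,0,0]],
  [1,[0,0,0],[0,0,0]],
  [1,[0,0,0],[0,0,0]],
  [1,[0,0,0],[0,0,0]],
])

```text
time_s: 18.95
eef_pos: [570.0, 11.7, 169.5]
tcp_rot: [179.9, -0.1, 120.2]
ft_force: [0.8, -0.0, -0.7]
gripper_width: 0.168
```

```bash
python3 - <<'E'
from h import *
import pickle
need((570,12.1,165),120)
w=shot('wrist');pickle.dump(w,open('w17.pkl','wb'))
im=w['image'][:,:,::-1];cv2.imwrite('pics/w17.png',cv2.resize(im[190:290,210:340],None,fx=5.5,fy=5.5,interpolation=cv2.INTER_CUBIC))
T=w['Tw']@np.linalg.inv(w['T_tool_cam']);print(T[:3,3])
for d in(70,75,79,85): print(d,(proj(w,(T@[0,0,d,1])[:3])-[210,190])*5.5+2.25)
print('ap pred',(proj(w,(570,12.1,72))-[210,190])*5.5+2.25)
s=shot('scene');c=s['image'][120:240,280:390,::-1]
cv2.imwrite('pics/s17.png',cv2.resize(c,None,fx=5,fy=5,interpolation=cv2.INTER_CUBIC))
E
```

```text
shift mm [ 0.   0.4 -4.5] rotvec [-0.14 -0.01 -0.15] F [ 0.8 -0.  -0.7] t 18.95
[569.96861324  11.70915121 169.54189323]
70 [340.92049787 168.14943513]
75 [341.08258154 154.65305142]
79 [341.20780914 144.24117494]
85 [341.38864498 129.22966656]
ap pred [342.60385385  99.3214611 ]
```

View pics/w17.png

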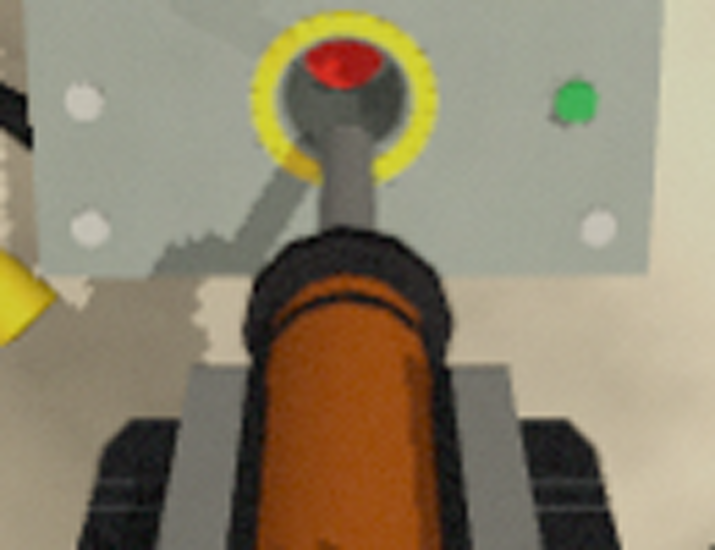

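View pics/s17.png

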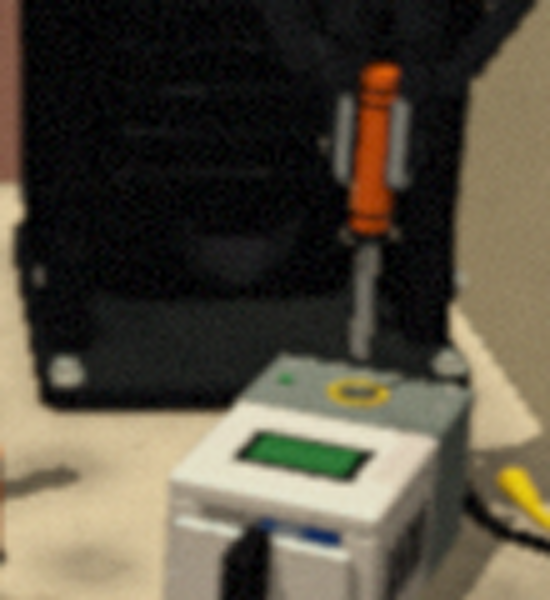

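Tip and aperture line up to about 0.5 mm, and the stylus is vertical. Going in.

Call:
play_rows([
  [1,[-0.0002,0,-0.006],[0,0,0]],
  [1,[0,0,-0.008],[0,0,0]],
  [1,[0,0,-0.008],[0,0,0]],
  [1,[0,0,-0.007],[0,0,0]],
  [1,[0,0,-0.004],[0,0,0]],
  [1,[0,0,-0.002],[0,0,0]],
  [1,[0,0,0],[0,0,0]],
  [1,[0,0,0],[0,0,0]],
  [1,[0,0,0],[0,0,0]],
  [1,[0,0,0],[0,0,0]],
])

```text
time_s: 20.05
eef_pos: [569.5, 12.0, 130.9]
tcp_rot: [180.0, -0.2, 120.2]
ft_force: [-0.1, -0.3, 0.3]
gripper_width: 0.171
```

```bash
python3 - <<'E'
from h import *
need((570,12.1,122),120);print(get_obs()['moment'])
w=shot('wrist')
im=w['image'][:,:,::-1];cv2.imwrite('pics/w18.png',cv2.resize(im[160:290,210:340],None,fx=4.5,fy=4.5,interpolation=cv2.INTER_CUBIC))
E
```

```text
shift mm [ 0.5  0.1 -8.9] rotvec [-0.15 -0.05 -0.19] F [-0.1 -0.3  0.3] t 20.05
[0.02168623 0.00561834 0.00867742]
```

View pics/w18.png

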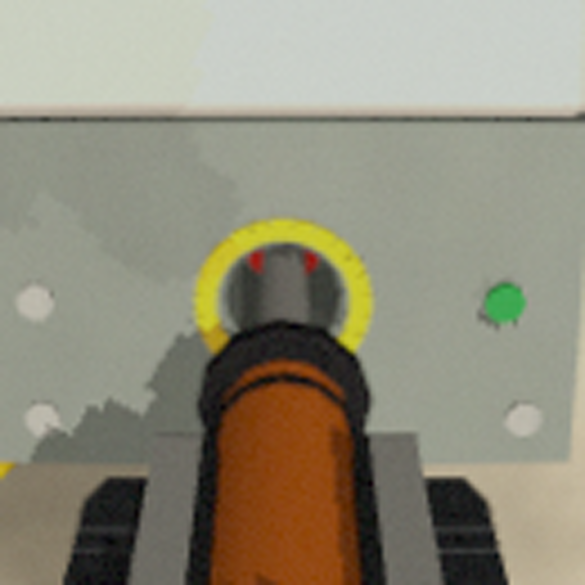

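Centred in the well with no contact yet. Now I press in steps.

Call:
play_rows([
  [1,[0,0,-0.002],[0,0,0]],
  [1,[0,0,-0.002],[0,0,0]],
  [1,[0,0,-0.002],[0,0,0]],
  [1,[0,0,-0.0015],[0,0,0]],
  [1,[0,0,-0.0015],[0,0,0]],
  [1,[0,0,-0.0015],[0,0,0]],
  [1,[0,0,-0.0015],[0,0,0]],
  [1,[0,0,-0.0015],[0,0,0]],
  [1,[0,0,-0.0015],[0,0,0]],
  [1,[0,0,-0.0015],[0,0,0]],
])

```text
time_s: 21.1
eef_pos: [570.6, 12.3, 121.5]
tcp_rot: [179.8, 0.2, 120.1]
ft_force: [-6.6, -1.7, 22.1]
gripper_width: 0.168
```

```bash
python3 - <<'E'
from h import *
for i in range(3):
    need((570,12.1,122),120);read_camera('top')
print(get_obs()['eef_pos'],get_obs()['moment'])
E
```

```text
shift mm [-0.6 -0.2  0.5] rotvec [ 0.1   0.3  -0.14] F [-6.6 -1.7 22.1] t 21.1
shift mm [-0.5 -0.2  0.5] rotvec [ 0.1   0.3  -0.14] F [-5.9 -1.8 20.5] t 21.15
shift mm [-0.5 -0.2  0.5] rotvec [ 0.1   0.29 -0.14] F [-5.9 -1.4 21.7] t 21.2
[570.55752531  12.25543932 121.47464323] [-0.35727062  1.888281    0.05091647]
```

22 N with the tip at about z=42.5, so the button is fully down. Final checks before I hand in.

```bash
python3 - <<'E'
from h import *
w=shot('wrist');im=w['image'][:,:,::-1];cv2.imwrite('pics/w19.png',im)
s=shot('scene');c=s['image'][110:280,230:400,::-1]
cv2.imwrite('pics/s19.png',cv2.resize(c,None,fx=3.5,fy=3.5,interpolation=cv2.INTER_CUBIC))
o=get_obs();print(o['ft_force'],o['gripper_width'],o['eef_pos'])
E
```

```text
[-5.80645034 -0.8487732  20.07662538] 0.17033983797771446 [570.5572042   12.27712346 121.47990198]
```

View pics/w19.png

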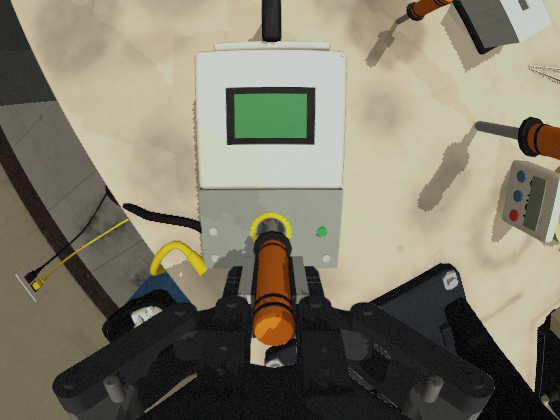

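View pics/s19.png

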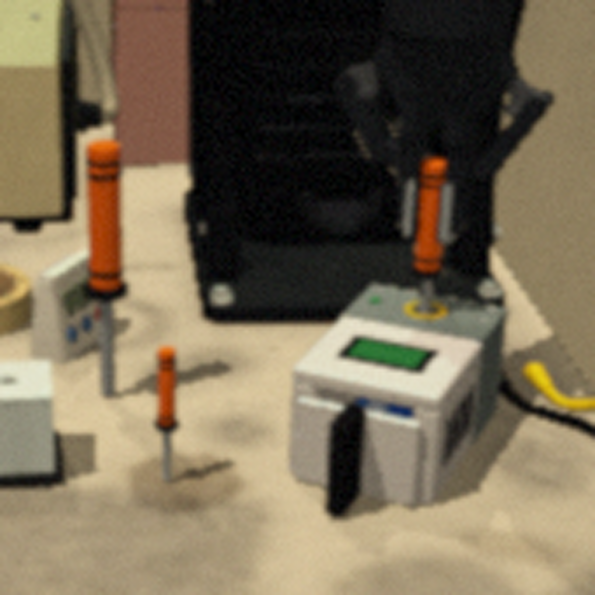

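The wrist view shows the stylus in the ring at (270,228) and the plate band at y≈42–49, just in front of the reader's front edge (y≈52). This view is closer, so I'll use it to check the plate gap once more.

```bash
python3 - <<'E'
from h import *
w=shot('wrist');im=w['image'][:,:,::-1]
cv2.imwrite('pics/w20.png',cv2.resize(im[25:75,190:355],None,fx=4.8,fy=9,interpolation=cv2.INTER_CUBIC))
def W(x,y,z):
    a=np.radians(-60);return np.array([548+x*np.cos(a)-y*np.sin(a),49.7+x*np.sin(a)+y*np.cos(a),z])
for n,P in [('fronttop',(-70,18,72)),('inner',(-70,18,56)),('outer',(-76,18,56)),('split?',(20,18,72)),('rear',(70,18,72)),('inner gap2',(-72,18,56))]:print(n,proj(w,W(*P)).round(1))
g=cv2.cvtColor(im,cv2.COLOR_BGR2GRAY)
for c in(230,245,290,305,320):print(c,g[36:60,c])
E
```

```text
fronttop [301.2  47.7]
inner [299.   51.7]
outer [299.   42.7]
split? [298.9 195.8]
rear [296.5 266.9]
inner gap2 [299.   48.7]
230 [186 186 186 188 187 187 179 200 202 203 201 198 190 173 169 200 201 202
 203 203 204 204 204 203]
245 [186 187 187 188 186 189 199 204 203 203 201 192 179 151 197 201 201 202
 205 203 205 203 205 203]
290 [180 181 183 181 177 185 202 203 202 200 196 181 151 137 199 201 202 203
 203 202 204 203 203 204]
305 [192 193 194 192 191 182 203 202 203 203 198 180 150 131 192 200 204 204
 202 202 202 204 205 201]
320 [193 192 193 191 191 195 199 201 203 203 201 189 160 121 146 199 202 203
 203 203 202 204 203 203]
```

View pics/w20.png

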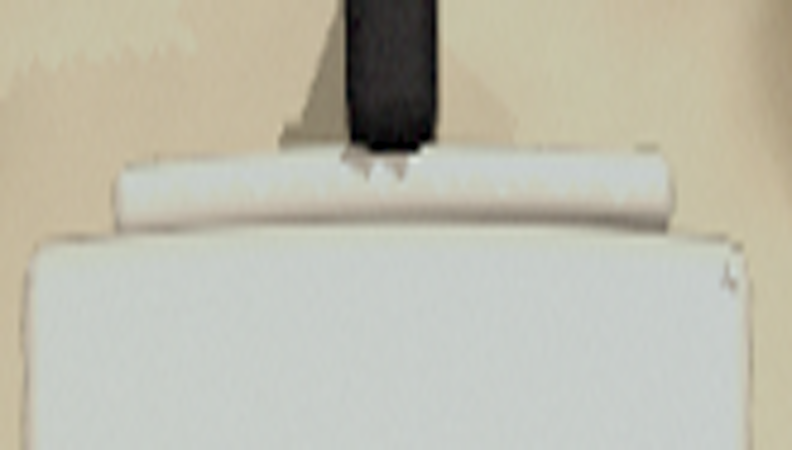

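```bash
python3 - <<'E'
from h import *
im=cv2.imread('pics/w9.png')
cv2.imwrite('pics/w9a.png',cv2.resize(im[210:380,190:350],None,fx=3.5,fy=3.5,interpolation=cv2.INTER_CUBIC))
w=read_camera('wrist');o={'eef_pos':np.array([500.6,132.2,36.6]),'tcp_rot':np.array([179.7,-1.2,121.1])}
w['fish']=True;w['Tw']=Ttool(o)@w['T_tool_cam']
def W(x,y,z):
    a=np.radians(-60);x+=1;return np.array([548+x*np.cos(a)-y*np.sin(a),49.7+x*np.sin(a)+y*np.cos(a),z])
for n,P in [('fronttop',(-70,15,72)),('inner',(-70,15,56)),('outer',(-76,15,56)),('hin',(-76,0,62)),('hout',(-107,0,62)),('hout0',(-107,0,0)),('platebot',(-76,15,0))]:print(n,((proj(w,W(*P))-[190,210])*3.5+1.25).round(1))
E
```

```text
fronttop [396.4 510.3]
inner [387.2 434.2]
outer [389.9 401.1]
hin [280.6 427.8]
hout [284.5 227. ]
hout0 [284.8  49.9]
platebot [364.8 211.9]
```

View pics/w9a.png

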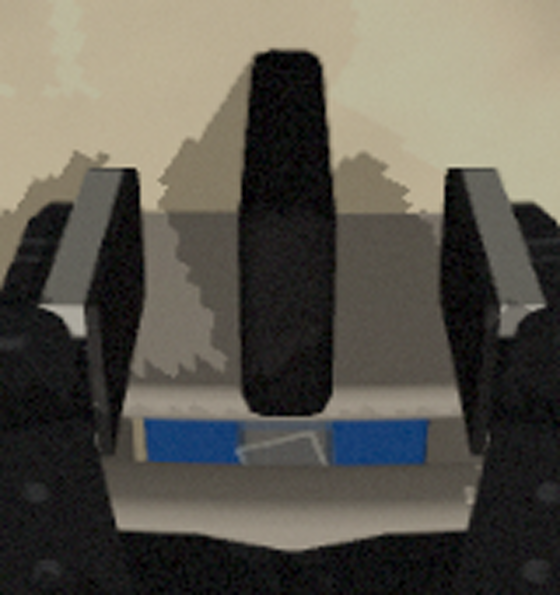

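All three views suggest the plate stands about 1.5–2 mm proud. The tool had tilted about 1° while I pushed high on the handle, so the tray probably settled back flat on release. There is plenty of time (21 of 51 s), so I'll withdraw, nudge the tray fully home with the stylus shaft low on the handle's end, and then press the button again.

Call:
play_rows([
  [1,[0,0,0.008],[0,0,0]],
  [1,[0,0,0.012],[0,0,0]],
  [1,[0,0,0.015],[0,0,0]],
  [1,[0,0,0.015],[0,0,0]],
  [1,[0,0,0.01],[0,0,0]],
  [1,[-0.01,0.017,0],[0,0,0]],
  [1,[-0.018,0.031,0],[0,0,0]],
  [1,[-0.02,0.035,0],[0,0,0]],
  [1,[-0.018,0.031,0],[0,0,0]],
  [1,[-0.01,0.017,0],[0,0,0]],
])

```text
time_s: 22.45
eef_pos: [493.7, 143.3, 186.0]
tcp_rot: [179.7, 0.3, 119.7]
ft_force: [0.8, 0.5, -1.9]
gripper_width: 0.171
```

```bash
python3 - <<'E'
from h import *
read_camera('top');w=shot('wrist');cv2.imwrite('pics/w21.png',w['image'][:,:,::-1])
need((483.5,161.4,92),120);o=get_obs();print(rd(o['eef_pos']),o['eef_pos'],o['gripper_width'])
E
```

```text
shift mm [-10.2  17.5 -94.2] rotvec [0.06 0.42 0.2 ] F [ 0.   0.8 -0.4] t 22.55
[-1.08772801e+02  8.39989026e-02] [493.68634453 143.94200862 186.18043847] 0.17254521853178442
```

View pics/w21.png

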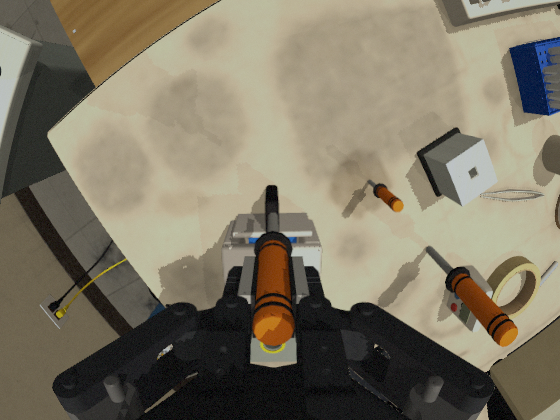

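Call:
play_rows([
  [1,[-0.006,0.01,0],[0,0.2,0.1]],
  [1,[-0.005,0.009,0],[0,0.2,0.1]],
  [1,[0,0,-0.01],[0,0,0]],
  [1,[0,0,-0.02],[0,0,0]],
  [1,[0,0,-0.02],[0,0,0]],
  [1,[0,0,-0.02],[0,0,0]],
  [1,[0,0,-0.015],[0,0,0]],
  [1,[0,0,-0.007],[0,0,0]],
  [1,[0,0,0],[0,0,0]],
  [1,[0,0,0],[0,0,0]],
])

```text
time_s: 23.55
eef_pos: [483.6, 159.8, 87.2]
tcp_rot: [-179.8, 0.1, 119.6]
ft_force: [0.1, 0.6, -0.0]
gripper_width: 0.172
```

```bash
python3 - <<'E'
from h import *
w=shot('wrist');im=w['image'][:,:,::-1];cv2.imwrite('pics/w22.png',cv2.resize(im[180:380,180:380],None,fx=3,fy=3,interpolation=cv2.INTER_CUBIC))
s=shot('scene');c=s['image'][160:290,270:400,::-1];cv2.imwrite('pics/s22.png',cv2.resize(c,None,fx=4.5,fy=4.5,interpolation=cv2.INTER_CUBIC))
need((493,145,92),120);o=get_obs();print(rd(o['eef_pos']),o['eef_pos'])
E
```

```text
shift mm [  9.2 -14.9   4.4] rotvec [ 0.15 -0.06  0.39] F [-0.2  0.1 -0.6] t 23.65
[-127.5160977    -0.46497807] [483.83926833 159.89969097  87.6476296 ]
```

View pics/w22.png

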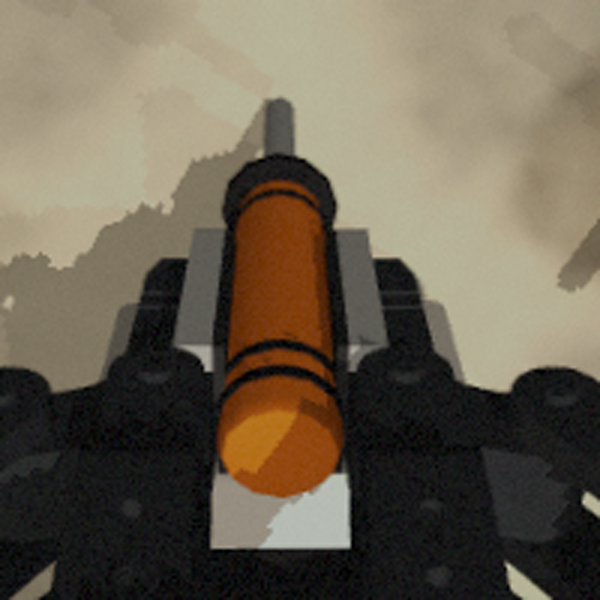

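View pics/s22.png

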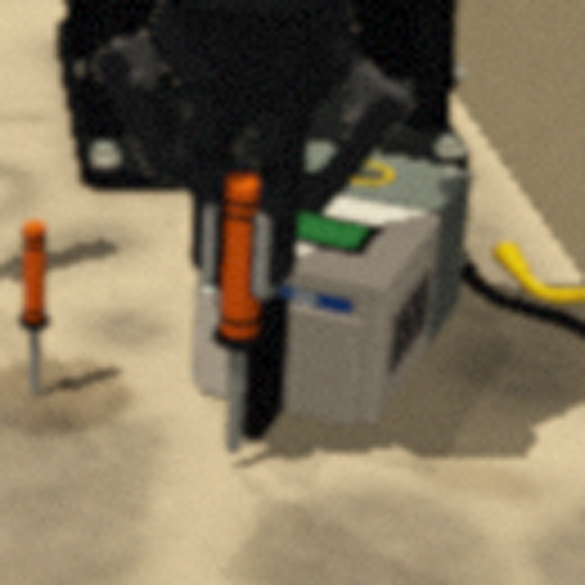

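Call:
play_rows([
  [1,[0,0,0.004],[0,0,0.2]],
  [1,[0.001,-0.0017,0],[0,0,0.2]],
  [1,[0.0015,-0.0026,0],[0,0,0]],
  [1,[0.0015,-0.0026,0],[0,0,0]],
  [1,[0.0012,-0.002,0],[0,0,0]],
  [1,[0.0005,-0.0009,0],[0,0,0]],
  [1,[0,0,0],[0,0,0]],
  [1,[0,0,0],[0,0,0]],
  [1,[0,0,0],[0,0,0]],
  [1,[0,0,0],[0,0,0]],
])

```text
time_s: 24.65
eef_pos: [491.3, 149.3, 94.0]
tcp_rot: [179.9, 0.2, 120.0]
ft_force: [-0.4, -0.4, -0.7]
gripper_width: 0.173
```

```bash
python3 -c "
from h import *
o=get_obs();print(rd(o['eef_pos']),o['eef_pos'],o['ft_force'],o['tcp_rot'])"
```

```text
[-114.59843479    0.6614694 ] [491.27363191 149.27589046  93.98209852] [-0.4062987  -0.42049268 -0.71204525] [1.79916638e+02 1.62292184e-01 1.19998971e+02]
```

Call:
play_rows([
  [1,[0.0003,-0.0005,0],[0,0,0]],
  [1,[0.0003,-0.0005,0],[0,0,0]],
  [1,[0.0003,-0.0005,0],[0,0,0]],
  [1,[0.0003,-0.0005,0],[0,0,0]],
  [1,[0.0003,-0.0005,0],[0,0,0]],
  [1,[0.0003,-0.0005,0],[0,0,0]],
  [1,[0.0003,-0.0005,0],[0,0,0]],
  [1,[0.0003,-0.0005,0],[0,0,0]],
  [1,[0,0,0],[0,0,0]],
  [1,[0,0,0],[0,0,0]],
])

```text
time_s: 25.65
eef_pos: [493.5, 145.9, 94.0]
tcp_rot: [179.9, 0.1, 120.1]
ft_force: [0.4, -0.7, -1.4]
gripper_width: 0.169
```

```bash
python3 -c "
from h import *
for i in range(3):
  o=get_obs();print(rd(o['eef_pos']),o['eef_pos'],o['ft_force'],o['moment']);read_camera('top')"
```

```text
[-110.51891272    0.88518703] [493.50713809 145.85477953  93.96343499] [ 0.43233677 -0.70927139 -1.35388221] [0.18293858 0.12500651 0.04130168]
[-110.51749226    0.8508243 ] [493.47808932 145.83636801  93.95081602] [ 0.55256922  0.67889942 -0.78195893] [0.22756285 0.12604694 0.00363696]
[-110.50163503    0.88300927] [493.51389094 145.83872773  93.9550343 ] [-0.68740824  0.26532555 -0.70241262] [ 0.18560669  0.13891217 -0.05715462]
```

Call:
play_rows([
  [1,[0.0003,-0.0005,0],[0,0,0]],
  [1,[0.0003,-0.0005,0],[0,0,0]],
  [1,[0.0003,-0.0005,0],[0,0,0]],
  [1,[0.0003,-0.0005,0],[0,0,0]],
  [1,[0.0003,-0.0005,0],[0,0,0]],
  [1,[0,0,0],[0,0,0]],
  [1,[0,0,0],[0,0,0]],
  [1,[0,0,0],[0,0,0]],
  [1,[0,0,0],[0,0,0]],
  [1,[0,0,0],[0,0,0]],
])

```text
time_s: 26.8
eef_pos: [494.6, 144.6, 94.0]
tcp_rot: [179.9, -0.0, 120.1]
ft_force: [-0.8, 1.2, 0.3]
gripper_width: 0.172
```

```bash
python3 -c "
from h import *
for i in range(3):
  o=get_obs();print(rd(o['eef_pos']),o['ft_force'],o['moment']);read_camera('top')
w=shot('wrist');im=w['image'][:,:,::-1];cv2.imwrite('pics/w23.png',cv2.resize(im[180:380,180:380],None,fx=3,fy=3,interpolation=cv2.INTER_CUBIC))
"
```

```text
[-108.9185992     1.18410988] [-0.81568322  1.17395507  0.25868427] [ 0.62568995  0.3215622  -0.00225454]
[-108.93163441    1.16972652] [-1.04232002  1.47025026 -0.04334335] [ 0.60524802  0.33614948 -0.03399966]
[-108.92705233    1.17618869] [-1.73943322  1.52631202 -1.3425528 ] [ 0.56753251  0.31063571 -0.03462798]
```

View pics/w23.png

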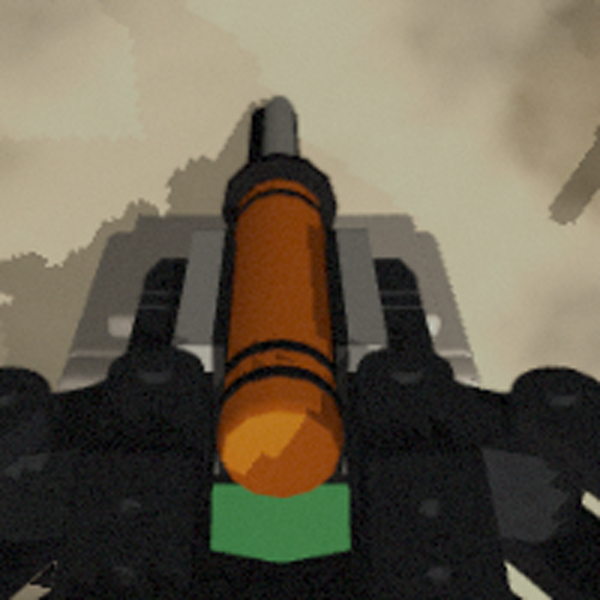

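Call:
play_rows([
  [1,[0.0003,-0.0006,0],[0,0,0]],
  [1,[0.0003,-0.0006,0],[0,0,0]],
  [1,[0.0004,-0.0007,0],[0,0,0]],
  [1,[0.0004,-0.0007,0],[0,0,0]],
  [1,[0.0005,-0.0008,0],[0,0,0]],
  [1,[0.0005,-0.0009,0],[0,0,0]],
  [1,[0.0005,-0.0009,0],[0,0,0]],
  [1,[0.0005,-0.0009,0],[0,0,0]],
  [1,[0.0005,-0.0009,0],[0,0,0]],
  [1,[0.0005,-0.0009,0],[0,0,0]],
])

```text
time_s: 28.0
eef_pos: [495.0, 143.9, 94.0]
tcp_rot: [179.9, -0.6, 120.5]
ft_force: [-3.7, 4.5, -0.2]
gripper_width: 0.171
```

```bash
python3 -c "
from h import *
for i in range(2):
  o=get_obs();print(rd(o['eef_pos']),o['tcp_rot'],o['ft_force'],o['moment']);read_camera('top')
w=shot('wrist');im=w['image'][:,:,::-1];cv2.imwrite('pics/w24.png',cv2.resize(im[180:380,180:380],None,fx=3,fy=3,interpolation=cv2.INTER_CUBIC))
"
```

```text
[-108.03705976    1.17797184] [179.85494584  -0.59078571 120.5052647 ] [-3.70365938  4.49574184 -0.16763831] [1.38646701 0.93957009 0.02134132]
[-108.02465494    1.1652155 ] [179.85626845  -0.59435092 120.50800495] [-4.19160058  6.05755638  0.27772893] [1.37951804 0.90335458 0.00171367]
```

View pics/w24.png

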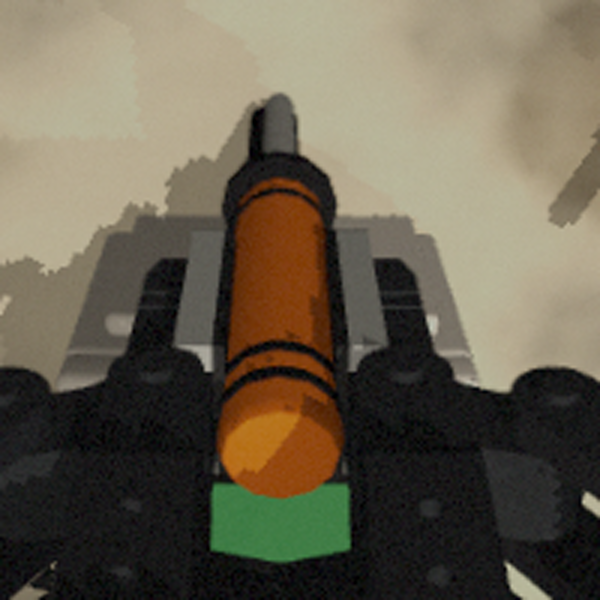

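Hard stop reached (6.5 N, handle end at its home position to about 0.5 mm). Back off and lift.

Call:
play_rows([
  [1,[-0.005,0.009,0],[0,0.1,-0.1]],
  [1,[-0.004,0.007,0],[0,0.2,-0.2]],
  [1,[0,0,0.015],[0,0.2,-0.2]],
  [1,[0,0,0.025],[0,0,0]],
  [1,[0,0,0.025],[0,0,0]],
  [1,[0,0,0.02],[0,0,0]],
  [1,[0.008,-0.014,0.006],[0,0,0]],
  [1,[0.012,-0.021,0],[0,0,0]],
  [1,[0.012,-0.021,0],[0,0,0]],
  [1,[0.006,-0.01,0],[0,0,0]],
])

```text
time_s: 29.15
eef_pos: [522.6, 94.6, 189.6]
tcp_rot: [-179.6, -0.5, 120.2]
ft_force: [0.7, 0.2, -0.8]
gripper_width: 0.169
```

```bash
python3 - <<'E'
from h import *
read_camera('scene');w=shot('wrist');im=w['image'][:,:,::-1]
need((570,12.1,170),120)
x,y=proj(w,(513.5,111,56)).astype(int)
cv2.imwrite('pics/w25.png',cv2.resize(im[y-40:y+100,x-80:x+80],None,fx=4,fy=4,interpolation=cv2.INTER_CUBIC))
def W(x,y,z):
    a=np.radians(-60);x+=1;return np.array([548+x*np.cos(a)-y*np.sin(a),49.7+x*np.sin(a)+y*np.cos(a),z])
for n,P in [('fronttop',(-70,18,72)),('inner',(-70,18,56)),('outer',(-76,18,56))]:
  u=proj(w,W(*P));print(n,u.round(1),((u-[x-80,y-40])*4+1.5).round(0))
c=int(u[0]);g=cv2.cvtColor(im,cv2.COLOR_BGR2GRAY);print(c,int(u[1])-8,g[int(u[1])-8:int(u[1])+20,c],g[int(u[1])-8:int(u[1])+20,c-54])
E
```

```text
shift mm [ 47.8 -83.  -19.3] rotvec [-0.27 -0.68 -0.15] F [-0.1  0.7  0.4] t 29.25
fronttop [294.4 179.9] [407. 185.]
inner [293.4 175.8] [403. 169.]
outer [293.5 169.1] [403. 142.]
293 161 [120 118 120 119 121 122 122 121 163 194 194 195 191 175 105  65  74 121
 134 172 194 196 196 197 196 194 196 196] [117 117 118 119 117 121 121 119 157 189 195 194 190 181 134  91 112 111
 130 120 189 194 197 197 197 197 197 195]
```

View pics/w25.png

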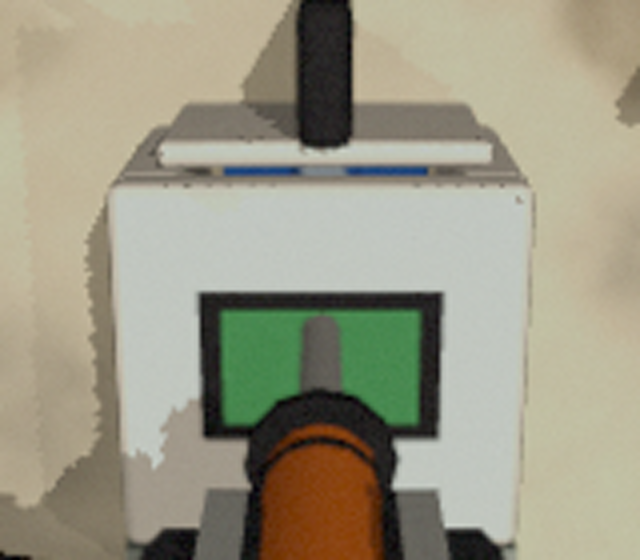

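The plate edges now match the flush prediction to 0.2 px (outer 168.9 vs 169.1, reader edge 179.7 vs 179.9), so the gap was real and is now closed. Back to the button.

Call:
play_rows([
  [1,[0.005,-0.009,0],[0,0,0]],
  [1,[0.009,-0.016,-0.004],[-0.1,-0.2,0]],
  [1,[0.01,-0.017,-0.005],[-0.1,-0.2,0]],
  [1,[0.009,-0.016,-0.005],[-0.1,-0.2,0]],
  [1,[0.007,-0.012,-0.005],[0,0,0]],
  [1,[0.004,-0.007,0],[0,0,0]],
  [1,[0.0015,-0.0025,0],[0,0,0]],
  [1,[0,0,0],[0,0,0]],
  [1,[0,0,0],[0,0,0]],
  [1,[0,0,0],[0,0,0]],
])

```text
time_s: 30.25
eef_pos: [569.7, 11.3, 167.6]
tcp_rot: [-179.9, -0.1, 120.3]
ft_force: [0.1, 0.2, 0.1]
gripper_width: 0.17
```

```bash
python3 - <<'E'
from h import *
need((570,12.1,165),120)
w=shot('wrist')
im=w['image'][:,:,::-1];cv2.imwrite('pics/w26.png',cv2.resize(im[190:290,210:340],None,fx=5.5,fy=5.5,interpolation=cv2.INTER_CUBIC))
E
```

```text
shift mm [ 0.3  0.8 -2.6] rotvec [-0.01 -0.17 -0.31] F [0.1 0.2 0.1] t 30.25
```

View pics/w26.png

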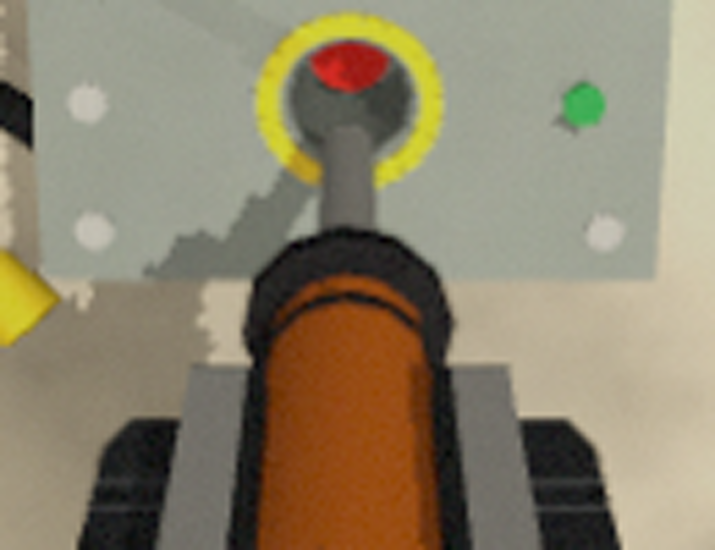

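Call:
play_rows([
  [1,[0.0003,0.0006,-0.006],[0,-0.1,-0.2]],
  [1,[0,0,-0.008],[0,0,0]],
  [1,[0,0,-0.008],[0,0,0]],
  [1,[0,0,-0.007],[0,0,0]],
  [1,[0,0,-0.004],[0,0,0]],
  [1,[0,0,-0.002],[0,0,0]],
  [1,[0,0,-0.001],[0,0,0]],
  [1,[0,0,0],[0,0,0]],
  [1,[0,0,0],[0,0,0]],
  [1,[0,0,0],[0,0,0]],
])

```text
time_s: 31.3
eef_pos: [569.5, 13.5, 128.4]
tcp_rot: [-180.0, -0.1, 120.2]
ft_force: [-1.0, -1.1, -0.9]
gripper_width: 0.17
```

```bash
python3 -c "
from h import *
need((570,12.1,122),120)"
```

```text
shift mm [ 0.5 -1.4 -6.4] rotvec [-0.03 -0.07 -0.24] F [-1.  -1.1 -0.9] t 31.3
```

Call:
play_rows([
  [1,[0.0004,-0.001,-0.001],[0,0,0]],
  [1,[0,0,-0.0015],[0,0,0]],
  [1,[0,0,-0.0015],[0,0,0]],
  [1,[0,0,-0.0015],[0,0,0]],
  [1,[0,0,-0.0015],[0,0,0]],
  [1,[0,0,-0.0015],[0,0,0]],
  [1,[0,0,-0.0015],[0,0,0]],
  [1,[0,0,-0.0015],[0,0,0]],
  [1,[0,0,-0.0015],[0,0,0]],
  [1,[0,0,-0.0015],[0,0,0]],
])

```text
time_s: 32.3
eef_pos: [571.0, 12.7, 121.4]
tcp_rot: [179.9, 0.3, 120.2]
ft_force: [-6.4, -0.8, 21.8]
gripper_width: 0.17
```

```bash
python3 - <<'E'
from h import *
for i in range(2):
    need((570,12.1,121.5),120);read_camera('top')
w=shot('wrist');im=w['image'][:,:,::-1];cv2.imwrite('pics/w27.png',im)
s=shot('scene');c=s['image'][110:280,230:400,::-1]
cv2.imwrite('pics/s27.png',cv2.resize(c,None,fx=3.5,fy=3.5,interpolation=cv2.INTER_CUBIC))
need((570,12.1,121.5),120)
E
```

```text
shift mm [-1.  -0.6  0.1] rotvec [ 0.22  0.3  -0.19] F [-6.4 -0.8 21.8] t 32.3
shift mm [-1.  -0.7  0. ] rotvec [ 0.22  0.3  -0.2 ] F [-6.5 -0.8 22. ] t 32.35
shift mm [-1.  -0.7  0. ] rotvec [ 0.21  0.3  -0.19] F [-6.  -1.4 22.2] t 32.5
```

View pics/w27.png

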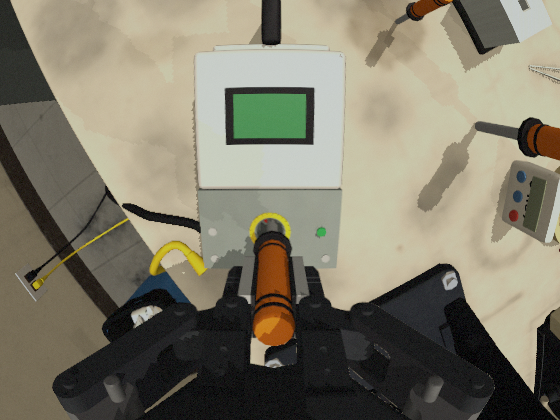

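View pics/s27.png

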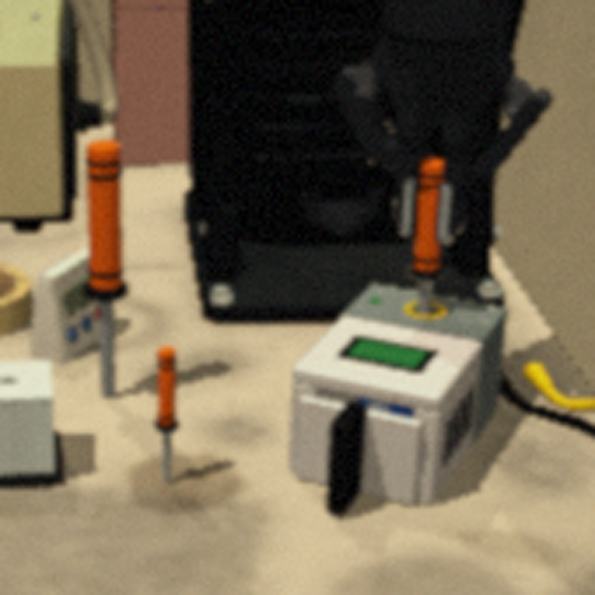

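The button is held at 22 N, TCP 121.4 mm (tip at about 42 mm), and the stylus is still gripped. The plate is flush (its visible band in the wrist view is clearly thinner than before), and the timer and decoys look untouched. Handing in.

```bash
python3 -c "
from rig import *
close_job();o=get_obs();print(o['time_s'],o['ft_force'],o['gripper_width'])"
```

```text
the job is handed in; nothing more can be done
the job is handed in; nothing more can be done
```

The tray is home and released, and the stylus is still gripped and holding the red button down. I handed the job in at about 32.5 s of the 51 s allowed.

- **Tray, first push:** I slid it in by the handle and let go. Later camera checks showed the plate about 1.5–2 mm short of flush. The tool had probably tilted about 1° under the push. By then I had already taken the stylus and pressed the button once.
- **Tray, correction:** I withdrew the stylus and used its shaft on the end of the handle to nudge the tray to a hard stop at about 6.5 N. The plate edges then matched the flush prediction to within about 0.4 mm.
- **Button:** I pressed it again after the correction. At the end the stylus pushed down with a steady 22 N, its tip about 42 mm above the worktop against the 43 mm expected for fully down. There was also about 6 N of side force.
- **Order of steps:** The final press came after the tray was home. The stylus had left the stand before the nudge, though, so the strict order was broken there.
- **Other objects:** The timer and the other two styluses look untouched. One cuvette was still visible upright through the gap behind the plate after the nudge. I could not see the second one once the tray was in the bay.

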